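# Crimp a bottle cap with the ratchet crimper

### The job

Crimp the capped sample bottle that stands in the crimper: squeeze the two handle loops together until the ratchet holds them fully closed on its second, last tooth, and let go so that it stays locked. Then press the blue loop straight down to free the ratchet, so that the handles spring fully open. Last, lift the bottle out by its white cap and set it down (do not drop it) upright in the white tray, without tipping it and without disturbing the finished bottle, the beaker or the orange bulb.

Things in the scene. Friction and masses are not known exactly. Their poses are not given: they have to be found in the camera images.
- crimper: Bench crimper, fixed. Origin on the bench under the pivot of its scissor clamp; z up. The clamp lies level, mid-plane 65 mm above the bench: handles run from the pivot to its own -x (roughly away from the robot), jaws to +x; handles close along its y axis. White base plate 10 mm thick, x -45 to 105 mm, y +-50 mm; under the loops there is only the bench
- grip_mid (a point): Fixed point midway between the two handle loops, in the clamp's mid-plane (crimper frame -116, 0, 65 mm). The loops are smooth, slippery closed frames of 8 mm round bar, 18 mm across, 46 mm long; their straight outer sides, 24 mm long, lie either side of this point. Over the outer sides they measure 63 mm open, 40 mm locked on the second tooth, 36 mm at the stop
- blue_loop (a point): Top of the blue loop (crimper's +y side), at its centre, 4 mm above its mid-plane; moves with it. It is sprung and yields downwards only: from about 5 N, then 1 mm per further 1 N, to a stop at about 8 mm. The ratchet lets go when it is pressed down 5 to 7 mm (10 to 12 N)
- yellow_loop (a point): Top of the yellow loop (crimper's -y side), at its centre; it does not yield downwards. The two handles are geared together and always move equally
- handles (a joint): Closing angle of each handle, rad: 0 fully open (a spring of about 3 to 6 N at each loop pushes it there), 0.055 held on the first tooth, 0.100 held on the second and last tooth, 0.116 hard stop. Squeeze past 0.105 so that the second tooth drops in; let go, it falls back to about 0.100
- nest_mid (a point): Centre of the floor of the nest (crimper frame 60, 0, 10 mm), a black ring 38 mm outside, 30 mm inside, 8 mm high on the base plate between the jaws; the bottle stands in it. The jaws, 8 mm thick, surround its collar 61 to 69 mm above the bench, 39 mm apart when open
- bottle: Sample bottle, 102 mm tall, 50 to 100 g. Origin at the centre of its foot, z along its axis. Amber body 28 mm in diameter up to 50 mm, aluminium collar 24 mm in diameter from 50 to 62 mm, plain white cap 20 mm in diameter from 62 to 102 mm, which stands free above the jaws and is where to grasp it
- tray: White open tray, fixed, 170 x 120 mm (its x, y), walls 4 mm thick and 25 mm high, floor 4 mm thick. Origin at the centre of its underside. The finished bottle stands in its +x half; the -x half is free
- done_bottle: Finished bottle of the same shape standing in the tray; origin at the centre of its foot. Leave it alone
- beaker: Glass beaker 60 mm in diameter, 75 mm tall, standing on the blue mat on the other side; origin at its underside. Leave it alone
- bulb: Orange blower bulb 56 mm in diameter, 85 mm tall, standing on the blue mat; origin at its underside. Leave it alone
- beam_mid (a point): Middle of the underside of the white gantry beam fixed over the handle shanks, just to the +x side of the loops: beam x -102 to -72 mm (crimper frame), y +-126 mm, 130 to 175 mm above the bench; posts at y +-115 mm; a black block on top up to 208 mm. A gripper pointing straight down at the loops strikes it: lean its body away to the crimper's -x about 35 degrees, fingers pointing down and to +x
There are look-alikes about, which are no part of the job. Leave any turquoise or yellow look-alike of the bottle alone. There is more than one size of the tray; the job needs the middle-sized.

How it is judged:
On the way, in this order (a step that is already met when the one before it is completed fails the run):
1. the handles stay locked on the second tooth with the fingers off them, the bottle in its nest (value of joint handles above 0.085 rad and contact force between the fingers and crimper below 0.1 N and distance between bottle and nest_mid below 0.006 m), for 0.3 s.
2. the handles have sprung open, the bottle still in its nest (value of joint handles below 0.02 rad and distance between bottle and nest_mid below 0.006 m), for 0.1 s.
At the end, for the whole second after the job is handed in: the bottle stands upright (within 0.1 rad) on the tray's floor (foot within 8 mm of the tray's underside) and at rest, and the handles are open (below 0.02 rad) (x of bottle in the frame of tray between -0.083 and 0.083 m and y of bottle in the frame of tray between -0.058 and 0.058 m and z of bottle in the frame of tray below 0.008 m and angle between bottle's own z axis and vertical below 0.1 rad and linear speed of bottle below 0.02 m/s and value of joint handles below 0.02 rad); the robot touches nothing.
It fails at once if the bottle tipped by more than 0.6 rad (angle between bottle's own z axis and vertical above 0.6 rad).
It fails at once if the bottle dropped into the tray from more than 12 mm above its floor (horizontal distance between bottle and tray below 0.12 m and z of bottle in the frame of tray above 0.016 m and contact force between the fingers and bottle below 0.02 N and distance between bottle and nest_mid above 0.03 m).
It fails at once if the finished bottle, the beaker or the bulb moved by more than 25 mm or tipped over (distance of any of done_bottle, beaker, bulb from where it was at the start of the episode above 0.025 m or angle between any of done_bottle, beaker, bulb's own z axis and vertical above 0.5 rad).
It also fails if it takes over 61 s, if anything falls off the work surface, if the arm or the gripper's body presses on something with over 40 N, if the wrist force passes 120 N, or if a joint passes its speed limit or range.

### The arm

A 6-joint arm with a two-finger parallel gripper is mounted at the origin on the work surface. World frame = base frame: x ahead of the robot, y to its left, z up, the work surface at z = 0. Lengths are in m, angles in rad, forces in N, time in s.
With the tool pointing down it reaches from about 0.35 to 0.85 m from the base axis. Payload 8.1 kg.
Tool frame: the origin (TCP) lies between the finger pads; the fingertips stand 14 mm ahead of it and the grasp point (between the pads) lies 5 mm behind it; z points along the fingers, y is the direction in which the jaws open and shut (so a half turn about z gives the same grasp; the last joint's range is limited). The gripper opens to 93 mm and grips with 3 to 60 N. Pads are 15 mm wide; open, the fingers measure 128 mm over their backs; the gripper's body (75 mm by 188 mm) begins 65 mm behind the grasp point.
Start: joints at [-1.315, 0.13, 1.488, -0, 1.523, -0.085], TCP at [0.201, -0.565, 0.233] pointing down, gripper open.
Joint ranges: [-2.96, 2.96], [-0.89, 2.26], [0.02, 2.5], [-1.34, 4.48], [0, 2.73], [-2.66, 2.66]. Speed limits (rad/s): [2.39, 2.39, 2.79, 3.14, 3.14, 3.14].

### API

Orientations are given as a rotation vector (axis times angle).
In Python, from plant import robot gives the robot as it stands.
- The arm moves only by the tool step_arm, never from a script. Its argument "targets" is a list of rows, each an object of numbers: "tx", "ty", "tz": the shift along the tool's x, y, z in mm; "ax", "ay", "az": the turn, a rotation vector about the tool's x, y, z in rad; "grip": the closure in counts, from 0 (fully open) to 255 (shut). In form: [{"tx": .., "ty": .., "tz": .., "ax": .., "ay": .., "az": .., "grip": ..}, ...]. A call has 1 to 20 rows; each row shifts and turns the commanded pose from where the row before left it, along the tool's axes as they then stand; what a row does not reach is not made up. A row lasts 1/10 s, in which the tool goes at most 50 mm and 8.59 degrees, less where a joint would pass 70% of its speed; a pose out of reach is approached as far as the arm can. A call with a gripper value outside its range is refused whole. The fingers move at their own pace and stop on an object; "squeeze" is the grip in N (left out, the last holds). Time passes only in rows, so rows that do not move let the fingers close. It gives the time, the measured TCP pose, the force and the opening at its end, in the units of the state.
- robot.read_state(): the state, without advancing time (a new reading comes with each control period).
- robot.read_camera(name): name is "scene" or "top" or "wrist"; returns a dict with "frame" (420x560x3 uint8, blue, green, red), "fx", "fy", "cx", "cy" (pixels), "k1" (the pictures are not rectified: a ray, as slopes to the right and down, at radius r is drawn at 1 + k1 r^2 times it, then the intrinsics apply), "R" (3x3) and "t" (3): a world point X has camera coordinates R X + t. Camera axes: x right, y down, z forward; pixel columns grow to the right and rows downward; lengths in m; the calibration is good to about 2 mm. A picture is of the moment at which its call begins. There is no depth.
- robot.close_job(): hands the job in, once; it reports no verdict.
The state is a dict: "t": time; "q": joint angles; "dq": joint speeds; "joint_torque": joint torques, N m; "tool_pos": TCP position; "orientation": TCP orientation; "force": force on the tool from outside, world axes, zero at the start; "wrist_torque": the same for the moment, N m; "opening": finger opening in m.
Only numpy, scipy, OpenCV 4.12 (cv2) and the standard library are available. Lean on these libraries where they do the work, as an engineer would, in place of code of your own. Each camera call takes 0.05 s, during which the arm holds its last target.

## Working session

There is one attempt and no reset: what is moved stays moved. The work goes in short steps, Python scripts to look and compute and a tool call to move; the robot and the scene stay as the last step left them, time stands still between calls to the robot, and variables do not carry over. Pictures are saved under pics/ and viewed, and the job is handed in when it is done.

Besides the shell and the picture viewer there is one more tool, called after "Request:" as a command line: name --argument value ..., lists and objects as JSON in quotes. step_arm: Moves the arm, as the interface text tells. Its arguments: {"type":"object","properties":{"targets":{"type":"array"},"squeeze":{"type":"number"}},"required":["targets"]}

```bash
ls; mkdir -p pics; python3 - <<'E'
from plant import robot
import cv2
s=robot.read_state(); print(s)
for n in ["scene","top","wrist"]:
    c=robot.read_camera(n); cv2.imwrite(f"pics/{n}0.png",c["frame"])
    print(n,{k:(v if k!="frame" else v.shape) for k,v in c.items()})
E
```

```text
pics
{'t': 0.0, 'q': array([-1.31541136e+00,  1.31152402e-01,  1.48929502e+00, -1.70969047e-06,
        1.52299571e+00, -8.54004411e-02]), 'dq': array([-4.82089597e-05,  9.63757376e-04,  1.26912077e-03, -1.96624563e-03,
       -1.54548125e-03,  1.10978763e-03]), 'joint_torque': array([ 9.54259922e-04, -5.59843647e+01, -4.91758597e+01,  7.69308046e-02,
        3.55792302e-02, -1.87491660e-04]), 'tool_pos': array([ 0.20041682, -0.56495261,  0.23158402]), 'orientation': array([-3.09427991e+00, -5.32405414e-01,  2.49278253e-04]), 'force': array([-0.53204417,  0.37384847,  0.04157858]), 'wrist_torque': array([-0.0015915 , -0.0290034 , -0.00174461]), 'opening': 0.09300309829290479}
scene {'frame': (420, 560, 3), 'fx': 418.5605860740073, 'fy': 418.5605860740073, 'cx': 281.0255593090644, 'cy': 205.51718138061767, 'k1': -0.061177784648537084, 'R': array([[-0.21136979,  0.97740167,  0.00296474],
       [ 0.73297339,  0.16051566, -0.66104821],
       [-0.64658551, -0.13755254, -0.75033758]]), 't': array([ 0.17529316, -0.22466328,  1.41804651])}
top {'frame': (420, 560, 3), 'fx': 498.54074541209, 'fy': 498.54074541209, 'cx': 277.62498859724457, 'cy': 212.49828504343685, 'k1': -0.15494952321250055, 'R': array([[-5.38734208e-02, -9.98547724e-01, -3.12936766e-04],
       [-9.74834149e-01,  5.26619190e-02, -2.16622031e-01],
       [ 2.16323916e-01, -1.13651084e-02, -9.76255498e-01]]), 't': array([-0.0483068 ,  0.46941105,  1.56424263])}
wrist {'frame': (420, 560, 3), 'fx': 319.9975320552772, 'fy': 319.9975320552772, 'cx': 271.70109130147006, 'cy': 207.79828722330458, 'k1': -0.019352986068323735, 'R': array([[ 0.33533548, -0.94209682, -0.00192171],
       [-0.90401268, -0.32235237,  0.28080245],
       [-0.26516257, -0.09242577, -0.95976366]]), 't': array([-0.59980408, -0.0332807 ,  0.39131462])}
```

View pics/scene0.png

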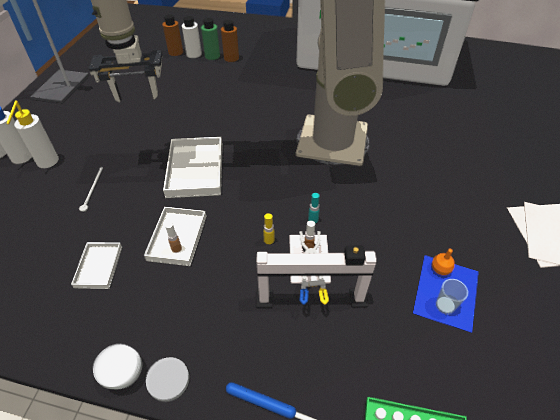

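View pics/top0.png

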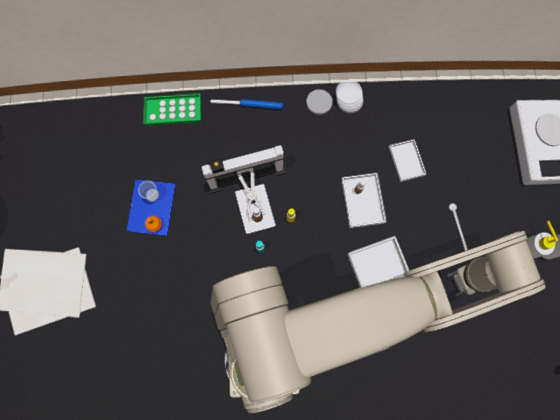

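View pics/wrist0.png

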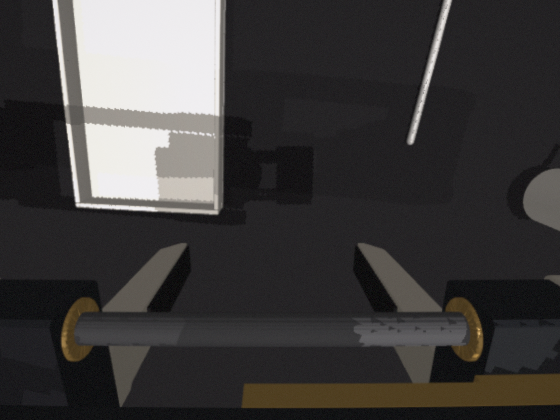

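The scene view shows the crimper at about (310,265), loops blue (304,296) and yellow (324,296), bottle with white cap (310,232). There are three trays: large (194,166), middle (176,236) with the finished bottle, and small (97,265). The look-alikes are the yellow bottle (269,229) and turquoise bottle (314,208).

```bash
cat > h.py <<'E'
import numpy as np, cv2
from scipy.optimize import least_squares
from scipy.spatial.transform import Rotation as Rn
def proj(c,X):
    X=np.atleast_2d(X); p=X@c["R"].T+c["t"]; s=p[:,:2]/p[:,2:]; r2=(s**2).sum(1,keepdims=True)
    s=s*(1+c["k1"]*r2); return s*[c["fx"],c["fy"]]+[c["cx"],c["cy"]]
def ray(c,uv):
    d=(np.array(uv,float)-[c["cx"],c["cy"]])/[c["fx"],c["fy"]]; s=d.copy()
    for _ in range(20): s=d/(1+c["k1"]*(s@s))
    return -c["R"].T@c["t"], c["R"].T@np.r_[s,1]
def atz(c,uv,z):
    o,d=ray(c,uv); return o+d*(z-o[2])/d[2]
def crop(c,x0,y0,w,h,k,name,grid=10):
    im=cv2.resize(c["frame"][y0:y0+h,x0:x0+w],None,fx=k,fy=k,interpolation=cv2.INTER_CUBIC)
    for x in range((x0+grid-1)//grid*grid,x0+w,grid):
        cv2.putText(im,str(x),((x-x0)*k,8),0,.3,(0,255,255),1); cv2.line(im,((x-x0)*k,10),((x-x0)*k,14),(0,255,255),1)
    for y in range((y0+grid-1)//grid*grid,y0+h,grid):
        cv2.putText(im,str(y),(0,(y-y0)*k+3),0,.3,(0,255,255),1); cv2.line(im,(20,(y-y0)*k),(24,(y-y0)*k),(0,255,255),1)
    cv2.imwrite(name,im)
E
python3 - <<'E'
from plant import robot
from h import *
import pickle
c=robot.read_camera("scene"); t=robot.read_camera("top")
pickle.dump((c,t),open("cams.pkl","wb"))
crop(c,245,180,140,130,5,"pics/s1.png"); crop(c,140,200,75,70,8,"pics/s2.png")
crop(t,195,135,110,110,5,"pics/t1.png"); crop(t,335,165,60,70,8,"pics/t2.png")
E
```

```text
(no output)
```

View pics/s1.png

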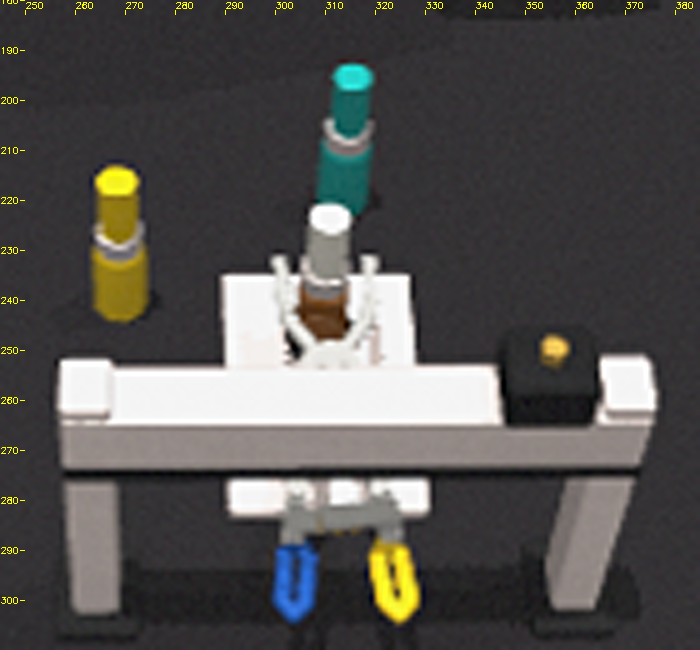

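View pics/s2.png

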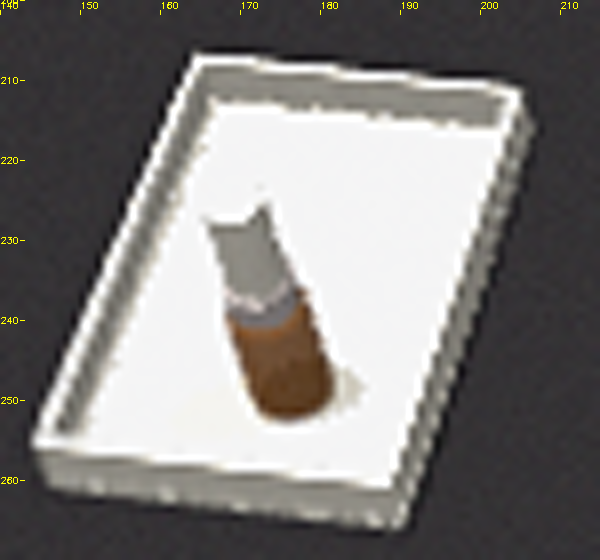

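View pics/t1.png

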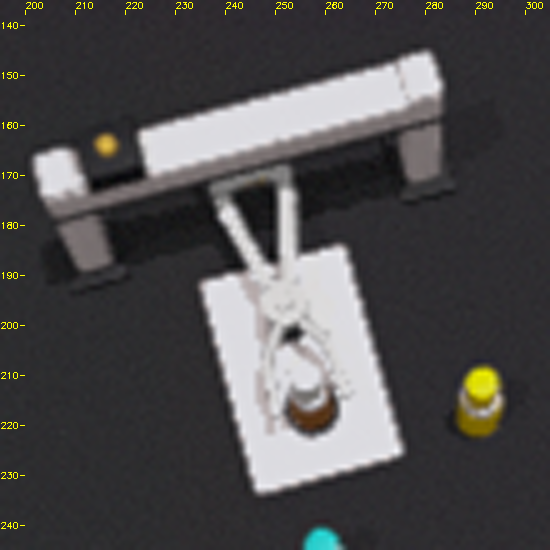

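View pics/t2.png

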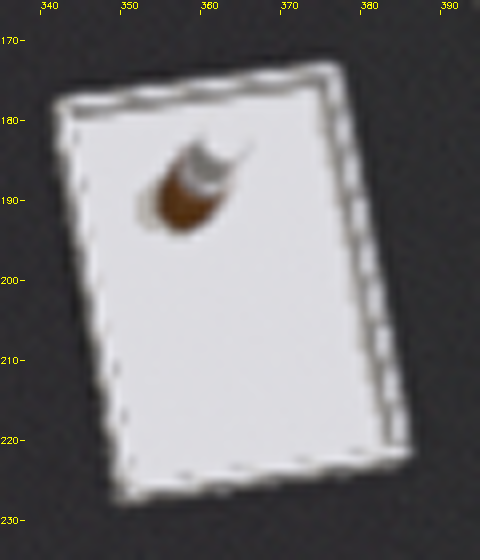

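```bash
cat > fit.py <<'E'
from h import *
import pickle
c,t=pickle.load(open("cams.pkl","rb"))
def W(p,P):
    P=np.array(P,float)/1e3; a=p[2]; return np.c_[p[0]+np.cos(a)*P[:,0]-np.sin(a)*P[:,1],p[1]+np.sin(a)*P[:,0]+np.cos(a)*P[:,1],P[:,2]]
def fit(pts_t,pts_s,p0):
    def f(p):
        return np.r_[(proj(t,W(p,[q[0] for q in pts_t]))-[q[1] for q in pts_t]).ravel(),(proj(c,W(p,[q[0] for q in pts_s]))-[q[1] for q in pts_s]).ravel()]
    r=least_squares(f,p0,loss="soft_l1"); return r.x,f(r.x).reshape(-1,2)
if __name__=="__main__":
    np.set_printoptions(precision=4,suppress=True)
    T=[((-45,-50,10),(235,191.6)),((-45,50,10),(264,184)),((105,50,10),(276,225.4)),((105,-50,10),(246.6,233.6))]
    S=[((105,50,10),(289.4,235)),((105,-50,10),(327,235.4)),((-45,50,0),(291,283)),((-45,-50,0),(331,283)),((-116,22.5,69),(304.2,296.6)),((-116,-22.5,69),(324.2,296.6))]
    p,r=fit(T,S,[.55,0,3.1]); print("crimper",p); print(r)
    print("blue,grip,nest,beam",W(p,[(-116,22.5,69),(-116,0,65),(60,0,10),(-87,0,130)]))
    ct=proj(c,W(p,[(60,0,112),(-116,22.5,69),(-102,126,130),(-102,-126,130)])); print("scene check",ct)
    print("top check",proj(t,W(p,[(60,0,112)])))
    # tray rim corners z=25 outer
    # top: robot-far edge
    a=[(342,177.5),(377,173),(386,222),(349.5,227.5)]
    print([atz(t,q,.025)[:2] for q in a])
    b=[(165,207),(206,211),(190.5,261),(145,255.5)]
    print([atz(c,q,.025)[:2] for q in b])
    print("done", atz(t,(357,192),.004), atz(c,(176,250),.004))
E
python3 fit.py
```

```text
crimper [0.5253 0.0096 3.3663]
[[-0.9826 -0.8347]
 [-1.358  -1.1375]
 [-1.181  -0.5588]
 [-0.9331 -0.5835]
 [-0.1086 -1.2428]
 [-1.0279 -1.9378]
 [-0.3117  0.7105]
 [-0.5061  0.3003]
 [ 0.0377 -1.5585]
 [-0.2036 -1.7765]]
blue,grip,nest,beam [[ 0.6434  0.0136  0.069 ]
 [ 0.6383  0.0355  0.065 ]
 [ 0.4668 -0.0037  0.01  ]
 [ 0.6101  0.029   0.13  ]]
scene check [[310.7286 222.8697]
 [304.2377 295.0415]
 [257.7635 275.8464]
 [372.8243 274.6743]]
top check [[255.2791 209.272 ]]
[array([ 0.5806, -0.2962]), array([ 0.5904, -0.4165]), array([ 0.4205, -0.4299]), array([ 0.4089, -0.3068])]
[array([ 0.4275, -0.4235]), array([ 0.4167, -0.3046]), array([ 0.5849, -0.2886]), array([ 0.5946, -0.4097])]
done [ 0.5331 -0.3461  0.004 ] [ 0.5476 -0.3469  0.004 ]
```

```bash
cat >> h.py <<'E'
def pose(s): return np.array(s["tool_pos"]),Rn.from_rotvec(s["orientation"])
CR=[0.5253,0.0096,3.3663]
def cw(P,p=None):
    p=CR if p is None else p
    a=p[2]; P=np.array(P,float)/1e3; return np.array([p[0]+np.cos(a)*P[0]-np.sin(a)*P[1],p[1]+np.sin(a)*P[0]+np.cos(a)*P[1],P[2]])
def wc(X,p=None):
    p=CR if p is None else p
    d=np.array(X)-[p[0],p[1],0]; a=p[2]; return 1e3*np.array([np.cos(a)*d[0]+np.sin(a)*d[1],-np.sin(a)*d[0]+np.cos(a)*d[1],d[2]])
def orient(lean,a):
    xc=np.array([np.cos(a),np.sin(a),0]); yc=np.array([-np.sin(a),np.cos(a),0]); z=-np.cos(lean)*np.array([0,0,1])+np.sin(lean)*xc
    return Rn.from_matrix(np.c_[np.cross(yc,z),yc,z])
def delta(s,X,Rt,dec=3):
    """tool-frame shift mm and turn rad to reach target (shift first expressed in current tool axes)"""
    p,R=pose(s); return 1e3*R.inv().apply(np.array(X)-p),(R.inv()*Rt).as_rotvec()
E
python3 - <<'E'
from plant import robot
from h import *
import pickle
np.set_printoptions(precision=3,suppress=True)
s=robot.read_state(); p,R=pose(s)
print("t",s["t"],"toolR",R.as_matrix())
w=robot.read_camera("wrist"); cp=-w["R"].T@w["t"]; print("cam in tool",R.inv().apply(cp-p), "cam z in tool",R.inv().apply(w["R"][2]))
for lean in (0,.61):
    Rt=orient(lean,CR[2]); print(lean,(R.inv()*Rt).as_rotvec(),(orient(0,CR[2]).inv()*Rt).as_rotvec(),Rt.as_matrix())
Rt=orient(.61,CR[2]);g=cw((-116,0,65)); 
X=g-Rt.apply([0,0,.1]); print(g,"standoff",X,wc(X))
c,t=pickle.load(open("cams.pkl","rb"))
print("yellow",wc(atz(c,(268.5,215.5),.102)),"turq",wc(atz(c,(315,195),.102)),"bottle cap",wc(atz(c,(311,223.2),.112)))
E
```

```text
t 0.25 toolR [[ 0.942  0.334 -0.   ]
 [ 0.334 -0.942  0.001]
 [ 0.    -0.001 -1.   ]]
cam in tool [ 0.079  0.001 -0.152] cam z in tool [-0.281  0.     0.96 ]
0 [-0.001 -0.     0.116] [0. 0. 0.] [[ 0.975  0.223  0.   ]
 [ 0.223 -0.975 -0.   ]
 [-0.     0.    -1.   ]]
0.61 [ 0.035 -0.609  0.113] [ 0.   -0.61  0.  ] [[ 0.799  0.223 -0.558]
 [ 0.183 -0.975 -0.128]
 [-0.573  0.    -0.82 ]]
[0.638 0.035 0.065] standoff [0.694 0.048 0.147] [-173.287    0.     146.965]
yellow [ 93.146 104.617 102.   ] turq [162.894 -17.973 102.   ] bottle cap [ 58.974  -0.654 112.   ]
```

Request:
step_arm --targets '[{"tz":-30},{"tz":-40},{"tz":-40},{"tx":20,"ty":-12,"tz":-15},{"tx":40,"ty":-24},{"tx":40,"ty":-24},{"tx":40,"ty":-24},{"tx":40,"ty":-24},{"tx":40,"ty":-24},{"tx":40,"ty":-24},{"tx":40,"ty":-24},{"tx":40,"ty":-24},{"tx":40,"ty":-24},{"tx":40,"ty":-24},{"tx":40,"ty":-24},{"tx":40,"ty":-24},{"tx":40,"ty":-24},{"tx":40,"ty":-24},{"tx":40,"ty":-24},{"tx":40,"ty":-24}]'

```text
schema error: expected keys tx, ty, tz, ax, ay, az, grip
```

Request:
step_arm --targets '[{"tx":0,"ty":0,"tz":-30,"ax":0,"ay":0,"az":0,"grip":0},{"tx":0,"ty":0,"tz":-40,"ax":0,"ay":0,"az":0,"grip":0},{"tx":0,"ty":0,"tz":-40,"ax":0,"ay":0,"az":0,"grip":0},{"tx":20,"ty":-12,"tz":-15,"ax":0,"ay":0,"az":0,"grip":0},{"tx":40,"ty":-24,"tz":0,"ax":0,"ay":0,"az":0,"grip":0},{"tx":40,"ty":-24,"tz":0,"ax":0,"ay":0,"az":0,"grip":0},{"tx":40,"ty":-24,"tz":0,"ax":0,"ay":0,"az":0,"grip":0},{"tx":40,"ty":-24,"tz":0,"ax":0,"ay":0,"az":0,"grip":0},{"tx":40,"ty":-24,"tz":0,"ax":0,"ay":0,"az":0,"grip":0},{"tx":40,"ty":-24,"tz":0,"ax":0,"ay":0,"az":0,"grip":0},{"tx":40,"ty":-24,"tz":0,"ax":0,"ay":0,"az":0,"grip":0},{"tx":40,"ty":-24,"tz":0,"ax":0,"ay":0,"az":0,"grip":0},{"tx":40,"ty":-24,"tz":0,"ax":0,"ay":0,"az":0,"grip":0},{"tx":40,"ty":-24,"tz":0,"ax":0,"ay":0,"az":0,"grip":0},{"tx":40,"ty":-24,"tz":0,"ax":0,"ay":0,"az":0,"grip":0},{"tx":40,"ty":-24,"tz":0,"ax":0,"ay":0,"az":0,"grip":0},{"tx":40,"ty":-24,"tz":0,"ax":0,"ay":0,"az":0,"grip":0},{"tx":40,"ty":-24,"tz":0,"ax":0,"ay":0,"az":0,"grip":0},{"tx":40,"ty":-24,"tz":0,"ax":0,"ay":0,"az":0,"grip":0},{"tx":40,"ty":-24,"tz":0,"ax":0,"ay":0,"az":0,"grip":0}]'

```text
t: 2.3
tool_pos: [0.6912, 0.0301, 0.3575]
orientation: [3.096, 0.533, 0.0]
force: [0.3, -0.7, 0.8]
opening: 0.0928
```

Request:
step_arm --targets '[{"tx":0,"ty":0,"tz":0,"ax":0,"ay":0,"az":0.115,"grip":0},{"tx":0,"ty":0,"tz":0,"ax":0,"ay":-0.14,"az":0,"grip":0},{"tx":0,"ty":0,"tz":0,"ax":0,"ay":-0.14,"az":0,"grip":0},{"tx":0,"ty":0,"tz":0,"ax":0,"ay":-0.14,"az":0,"grip":0},{"tx":0,"ty":0,"tz":0,"ax":0,"ay":-0.14,"az":0,"grip":0},{"tx":0,"ty":0,"tz":0,"ax":0,"ay":-0.05,"az":0,"grip":0},{"tx":0,"ty":0,"tz":0,"ax":0,"ay":0,"az":0,"grip":0}]'

```text
t: 3.0
tool_pos: [0.6876, 0.026, 0.3437]
orientation: [2.975, 0.347, -0.75]
force: [1.8, 0.1, -4.6]
opening: 0.0928
```

```bash
cat > st.py <<'E'
from plant import robot
from h import *
np.set_printoptions(precision=3,suppress=True)
s=robot.read_state(); Rt=orient(.61,CR[2]); g=cw((-116,0,65))
print(s["t"],"q",s["q"],"pos",s["tool_pos"],"crimper",wc(s["tool_pos"]),"F",s["force"])
for b in (.15,.1,0.005): print(b,delta(s,g-Rt.apply([0,0,b]),Rt))
E
python3 st.py
```

```text
3.0 q [ 0.016  1.099  0.035 -0.164  2.485  1.249] pos [0.688 0.026 0.344] crimper [-161.908   20.137  343.663] F [ 1.8    0.125 -4.638]
0.15 (array([109.216, -19.494, 118.095]), array([ 0.002, -0.116,  0.007]))
0.1 (array([103.431, -19.598, 167.759]), array([ 0.002, -0.116,  0.007]))
0.005 (array([ 92.439, -19.795, 262.121]), array([ 0.002, -0.116,  0.007]))
```

Request:
step_arm --targets '[{"tx":13,"ty":-3,"tz":20,"ax":0,"ay":0,"az":0,"grip":0},{"tx":13,"ty":-3,"tz":20,"ax":0,"ay":0,"az":0,"grip":0},{"tx":13,"ty":-3,"tz":20,"ax":0,"ay":0,"az":0,"grip":0},{"tx":13,"ty":-3,"tz":20,"ax":0,"ay":0,"az":0,"grip":0},{"tx":13,"ty":-3,"tz":20,"ax":0,"ay":0,"az":0,"grip":0},{"tx":13,"ty":-3,"tz":20,"ax":0,"ay":0,"az":0,"grip":0},{"tx":0,"ty":0,"tz":0,"ax":0,"ay":0,"az":0,"grip":0}]'

```text
t: 3.7
tool_pos: [0.7009, 0.0469, 0.2132]
orientation: [2.983, 0.346, -0.708]
force: [-0.0, -0.1, -0.7]
opening: 0.0933
```

```bash
python3 st.py; python3 - <<'E'
from plant import robot
import cv2
cv2.imwrite("pics/w1.png",robot.read_camera("wrist")["frame"])
E
```

```text
3.7 q [ 0.04   0.976  0.46  -0.107  2.161  1.341] pos [0.701 0.047 0.213] crimper [-179.505    2.748  213.248] F [-0.025 -0.118 -0.744]
0.15 (array([31.419, -2.67 , 12.502]), array([ 0.006, -0.144,  0.004]))
0.1 (array([24.259, -2.99 , 61.986]), array([ 0.006, -0.144,  0.004]))
0.005 (array([ 10.656,  -3.598, 156.005]), array([ 0.006, -0.144,  0.004]))
```

View pics/w1.png

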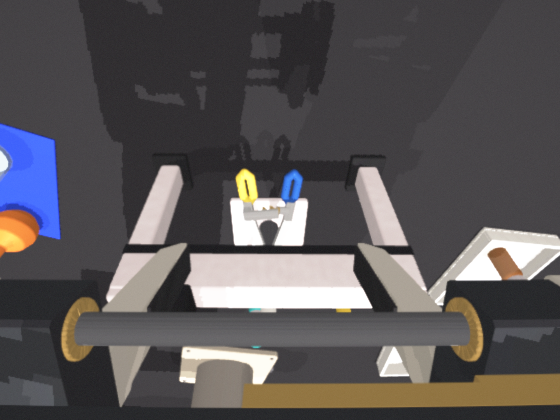

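The wrist view shows the yellow loop at (247,186) and the blue loop at (292,186), with the beam crossing below at row 265. I'll continue to the stand-off pose and re-measure from there.

Request:
step_arm --targets '[{"tx":10,"ty":-1,"tz":5,"ax":0,"ay":-0.07,"az":0,"grip":0},{"tx":10,"ty":-1,"tz":5,"ax":0,"ay":-0.07,"az":0,"grip":0},{"tx":8,"ty":-1,"tz":15,"ax":0,"ay":0,"az":0,"grip":0},{"tx":0,"ty":0,"tz":15,"ax":0,"ay":0,"az":0,"grip":0},{"tx":0,"ty":0,"tz":15,"ax":0,"ay":0,"az":0,"grip":0},{"tx":0,"ty":0,"tz":0,"ax":0,"ay":0,"az":0,"grip":0},{"tx":0,"ty":0,"tz":0,"ax":0,"ay":0,"az":0,"grip":0}]'

```text
t: 4.45
tool_pos: [0.6901, 0.0461, 0.1602]
orientation: [2.927, 0.339, -0.865]
force: [0.4, -0.9, 0.6]
opening: 0.0932
```

```bash
python3 st.py; python3 - <<'E'
from plant import robot
from h import *
import pickle
s=robot.read_state()
w=robot.read_camera("wrist"); pickle.dump((s,w),open("w2.pkl","wb"))
crop(w,180,110,170,150,4,"pics/w2.png",20)
print(proj(w,[cw((-116,22.5,69)),cw((-116,-22.5,69)),cw((-116,0,65)),cw((-102,126,130)),cw((-102,-126,130))]))
E
```

```text
4.45 q [ 0.047  1.1    0.396 -0.13   2.208  1.341] pos [0.69  0.046 0.16 ] crimper [-168.763    1.144  160.22 ] F [ 0.411 -0.882  0.629]
0.15 (array([ 12.761,  -0.761, -41.313]), array([ 0.008, -0.035,  0.003]))
0.1 (array([11.008, -1.18 ,  8.655]), array([ 0.008, -0.035,  0.003]))
0.005 (array([  7.678,  -1.976, 103.593]), array([ 0.008, -0.035,  0.003]))
[[295.1622987  205.49247047]
 [241.36385303 205.39406169]
 [268.29313404 201.87723502]
 [435.36788455 278.94611284]
 [ 99.29841965 279.02843825]]
```

View pics/w2.png

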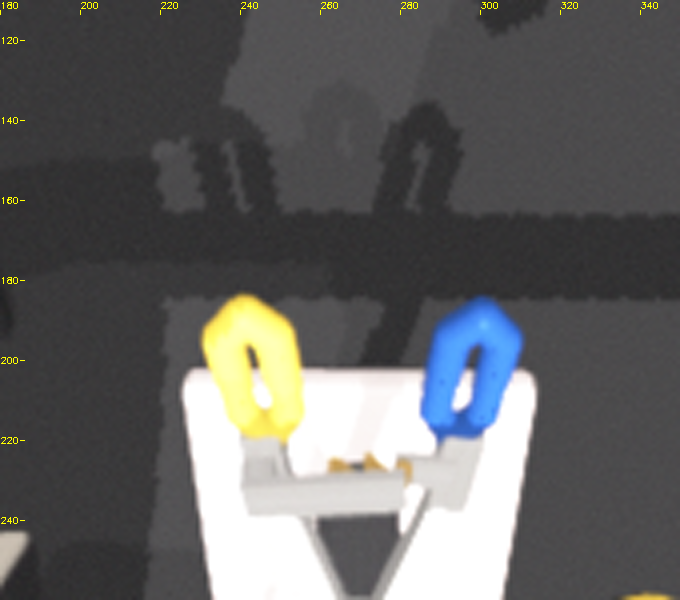

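```bash
python3 - <<'E'
from h import *
import pickle
np.set_printoptions(precision=4,suppress=True)
s,w=pickle.load(open("w2.pkl","rb"))
b=atz(w,(297.5,202),.069);y=atz(w,(242.5,202),.069);m=(b+y)/2
print(b,y,m,"sep",np.linalg.norm(b-y),"crimper",wc(b),wc(y)); d=b-y; print("yaw",np.arctan2(d[1],d[0])-np.pi/2+2*np.pi)
# plate front corners z=10
for q in [(227.5,203),(313,203)]:print(wc(atz(w,q,.010)))
E
```

```text
[0.648  0.0129 0.069 ] [0.6378 0.0572 0.069 ] [0.6429 0.035  0.069 ] sep 0.04544619412828957 crimper [-120.3925   24.1539   69.    ] [-120.2608  -21.2921   69.    ]
yaw 3.3691977589158273
[-52.4974 -45.2174  10.    ]
[-52.7686  49.4461  10.    ]
```

```bash
python3 - <<'E'
from h import *
print(cw((-3,1.3,0)))
E
sed -i 's/^CR=.*/CR=[0.5279,0.0090,3.3675]/' h.py; python3 st.py
```

```text
[0.52851425 0.00900115 0.        ]
4.5 q [ 0.047  1.101  0.394 -0.13   2.208  1.341] pos [0.69  0.046 0.161] crimper [-166.783    0.188  160.589] F [-0.984 -0.642  0.583]
0.15 (array([ 14.67 ,   0.174, -42.055]), array([ 0.008, -0.036,  0.002]))
0.1 (array([12.858, -0.223,  7.911]), array([ 0.008, -0.036,  0.002]))
0.005 (array([  9.416,  -0.977, 102.845]), array([ 0.008, -0.036,  0.002]))
```

Request:
step_arm --targets '[{"tx":5,"ty":-1,"tz":3,"ax":0.008,"ay":-0.035,"az":0,"grip":0},{"tx":5,"ty":0,"tz":15,"ax":0,"ay":0,"az":0,"grip":0},{"tx":1,"ty":0,"tz":20,"ax":0,"ay":0,"az":0,"grip":0},{"tx":0,"ty":0,"tz":20,"ax":0,"ay":0,"az":0,"grip":0},{"tx":0,"ty":0,"tz":0,"ax":0,"ay":0,"az":0,"grip":0},{"tx":0,"ty":0,"tz":0,"ax":0,"ay":0,"az":0,"grip":0}]'

```text
t: 5.1
tool_pos: [0.6663, 0.0419, 0.1056]
orientation: [2.915, 0.334, -0.92]
force: [-0.6, 0.1, 1.5]
opening: 0.0932
```

```bash
python3 st.py; python3 - <<'E'
from plant import robot
from h import *
import pickle
s=robot.read_state()
w=robot.read_camera("wrist"); pickle.dump((s,w),open("w3.pkl","wb"))
cv2.imwrite("pics/w3.png",w["frame"])
print(proj(w,[cw((-116,22.5,69)),cw((-116,-22.5,69)),cw((-116,0,65))]))
c=robot.read_camera("scene");crop(c,245,180,140,150,4,"pics/s3.png")
E
```

```text
5.1 q [ 0.043  1.069  0.558 -0.122  2.115  1.354] pos [0.666 0.042 0.106] crimper [-142.263   -1.027  105.575] F [-0.595  0.071  1.494]
0.15 (array([   1.565,    0.995, -101.7  ]), array([-0.   ,  0.001,  0.002]))
0.1 (array([  1.639,   1.013, -51.7  ]), array([-0.   ,  0.001,  0.002]))
0.005 (array([ 1.78 ,  1.046, 43.3  ]), array([-0.   ,  0.001,  0.002]))
[[306.0363419  238.99069838]
 [237.98755049 238.76524865]
 [272.02439056 233.8534733 ]]
```

View pics/w3.png

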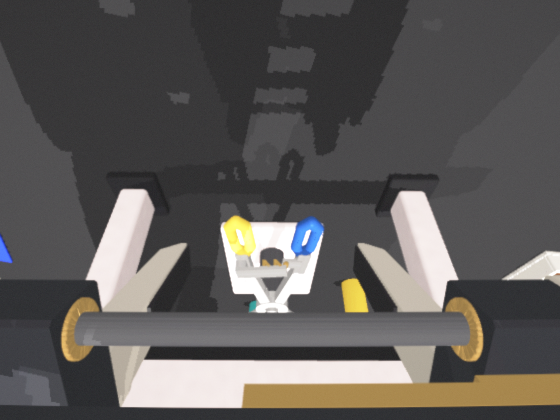

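View pics/s3.png

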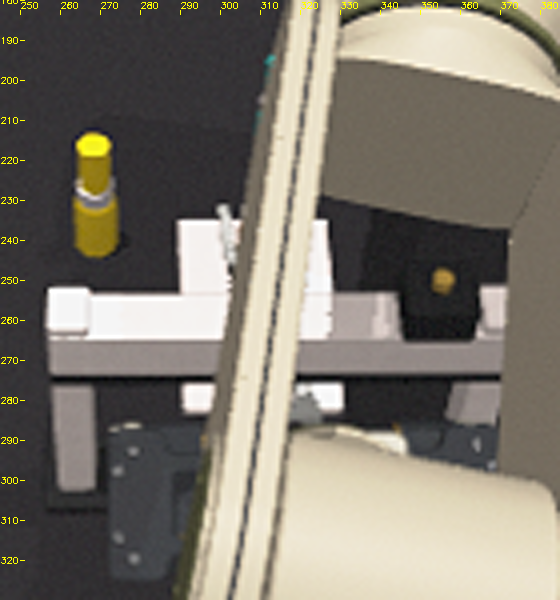

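Request:
step_arm --targets '[{"tx":2,"ty":2,"tz":10,"ax":0,"ay":0,"az":0,"grip":0},{"tx":1,"ty":0,"tz":12,"ax":0,"ay":0,"az":0,"grip":0},{"tx":0,"ty":0,"tz":12,"ax":0,"ay":0,"az":0,"grip":0},{"tx":0,"ty":0,"tz":8,"ax":0,"ay":0,"az":0,"grip":0},{"tx":0,"ty":0,"tz":0,"ax":0,"ay":0,"az":0,"grip":0},{"tx":0,"ty":0,"tz":0,"ax":0,"ay":0,"az":0,"grip":0}]'

```text
t: 5.8
tool_pos: [0.6452, 0.0351, 0.0684]
orientation: [2.914, 0.334, -0.922]
force: [0.6, -0.1, 0.4]
opening: 0.0931
```

```bash
python3 st.py; python3 - <<'E'
from plant import robot
from h import *
w=robot.read_camera("wrist"); 
cv2.imwrite("pics/w4.png",w["frame"])
print(proj(w,[cw((-116,22.5,69)),cw((-116,-22.5,69)),cw((-116,0,65))]))
s=robot.read_state();p,R=pose(s)
print(proj(w,[p,p+R.apply([0,.0465,.014]),p+R.apply([0,-.0465,.014])]))
E
```

```text
5.8 q [ 0.036  1.018  0.708 -0.12   2.017  1.36 ] pos [0.645 0.035 0.068] crimper [-120.215    0.811   68.359] F [ 0.56  -0.111  0.438]
0.15 (array([  -1.879,   -0.876, -144.827]), array([-0.   ,  0.002,  0.003]))
0.1 (array([ -1.758,  -0.855, -94.828]), array([-0.   ,  0.002,  0.003]))
0.005 (array([-1.528, -0.815,  0.172]), array([-0.   ,  0.002,  0.003]))
[[310.62901213 274.86077996]
 [226.55930442 274.56922237]
 [268.65709261 268.02646623]]
[[270.15292401 270.03644199]
 [352.11473269 258.51335161]
 [188.38556373 258.3594564 ]]
```

View pics/w4.png

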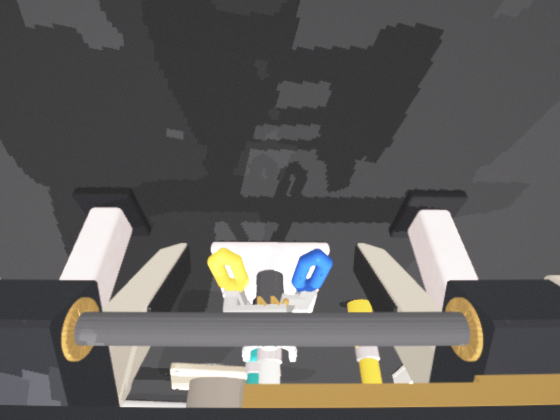

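Request:
step_arm --targets '[{"tx":0,"ty":-1,"tz":4,"ax":0,"ay":0,"az":0,"grip":0},{"tx":0,"ty":0,"tz":3,"ax":0,"ay":0,"az":0,"grip":60},{"tx":0,"ty":0,"tz":0,"ax":0,"ay":0,"az":0,"grip":70},{"tx":0,"ty":0,"tz":0,"ax":0,"ay":0,"az":0,"grip":70},{"tx":0,"ty":0,"tz":0,"ax":0,"ay":0,"az":0,"grip":70}]' --squeeze 20

```text
t: 6.35
tool_pos: [0.6404, 0.0351, 0.0618]
orientation: [2.914, 0.334, -0.924]
force: [0.6, 0.4, 0.7]
opening: 0.0688
```

```bash
python3 st.py; python3 - <<'E'
from plant import robot
from h import *
w=robot.read_camera("wrist"); 
cv2.imwrite("pics/w5.png",w["frame"])
E
```

```text
6.35 q [ 0.036  1.009  0.735 -0.119  2.     1.363] pos [0.64  0.035 0.062] crimper [-115.477   -0.248   61.766] F [0.603 0.443 0.72 ]
0.15 (array([  -1.986,    0.153, -152.945]), array([-0.001,  0.004,  0.003]))
0.1 (array([  -1.803,    0.183, -102.945]), array([-0.001,  0.004,  0.003]))
0.005 (array([-1.454,  0.24 , -7.946]), array([-0.001,  0.004,  0.003]))
```

View pics/w5.png

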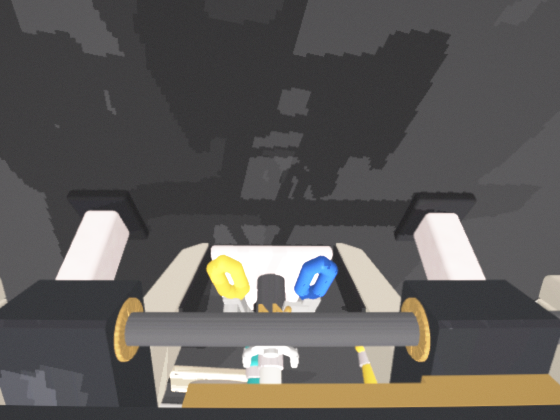

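Request:
step_arm --targets '[{"tx":0,"ty":0,"tz":0,"ax":0,"ay":0,"az":0,"grip":100},{"tx":0,"ty":0,"tz":0,"ax":0,"ay":0,"az":0,"grip":120},{"tx":0,"ty":0,"tz":0,"ax":0,"ay":0,"az":0,"grip":140},{"tx":0,"ty":0,"tz":0,"ax":0,"ay":0,"az":0,"grip":160},{"tx":0,"ty":0,"tz":0,"ax":0,"ay":0,"az":0,"grip":170},{"tx":0,"ty":0,"tz":0,"ax":0,"ay":0,"az":0,"grip":170}]' --squeeze 25

```text
t: 7.0
tool_pos: [0.641, 0.0356, 0.062]
orientation: [2.915, 0.335, -0.921]
force: [5.0, 3.5, 1.5]
opening: 0.0321
```

```bash
python3 st.py; python3 - <<'E'
from plant import robot
from h import *
w=robot.read_camera("wrist"); 
cv2.imwrite("pics/w6.png",w["frame"])
E
```

```text
7.0 q [ 0.037  1.008  0.735 -0.118  2.     1.363] pos [0.641 0.036 0.062] crimper [-116.131   -0.558   61.987] F [5.038 3.475 1.509]
0.15 (array([  -2.123,    0.452, -152.391]), array([-0.001,  0.002,  0.003]))
0.1 (array([  -2.029,    0.485, -102.391]), array([-0.001,  0.002,  0.003]))
0.005 (array([-1.85 ,  0.548, -7.392]), array([-0.001,  0.002,  0.003]))
```

View pics/w6.png

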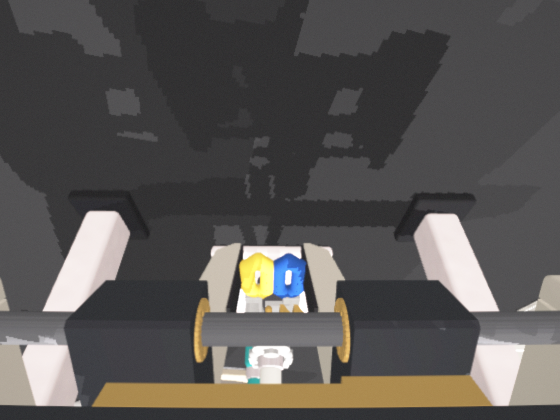

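Request:
step_arm --targets '[{"tx":0,"ty":0,"tz":0,"ax":0,"ay":0,"az":0,"grip":170},{"tx":0,"ty":0,"tz":0,"ax":0,"ay":0,"az":0,"grip":130},{"tx":0,"ty":0,"tz":0,"ax":0,"ay":0,"az":0,"grip":90},{"tx":0,"ty":0,"tz":0,"ax":0,"ay":0,"az":0,"grip":60},{"tx":0,"ty":0,"tz":0,"ax":0,"ay":0,"az":0,"grip":60},{"tx":0,"ty":0,"tz":0,"ax":0,"ay":0,"az":0,"grip":60}]'

```text
t: 7.65
tool_pos: [0.64, 0.035, 0.0614]
orientation: [2.913, 0.334, -0.925]
force: [0.5, -0.7, -0.2]
opening: 0.0672
```

```bash
python3 st.py; python3 - <<'E'
from plant import robot
from h import *
import pickle
s=robot.read_state()
w=robot.read_camera("wrist"); pickle.dump((s,w),open("w7.pkl","wb"))
crop(w,180,200,180,150,4,"pics/w7.png",20)
E
```

```text
7.65 q [ 0.036  1.009  0.736 -0.119  2.001  1.363] pos [0.64  0.035 0.061] crimper [-115.059   -0.215   61.366] F [ 0.479 -0.676 -0.199]
0.15 (array([  -2.043,    0.086, -153.509]), array([-0.001,  0.005,  0.003]))
0.1 (array([  -1.804,    0.127, -103.51 ]), array([-0.001,  0.005,  0.003]))
0.005 (array([-1.352,  0.205, -8.511]), array([-0.001,  0.005,  0.003]))
```

View pics/w7.png

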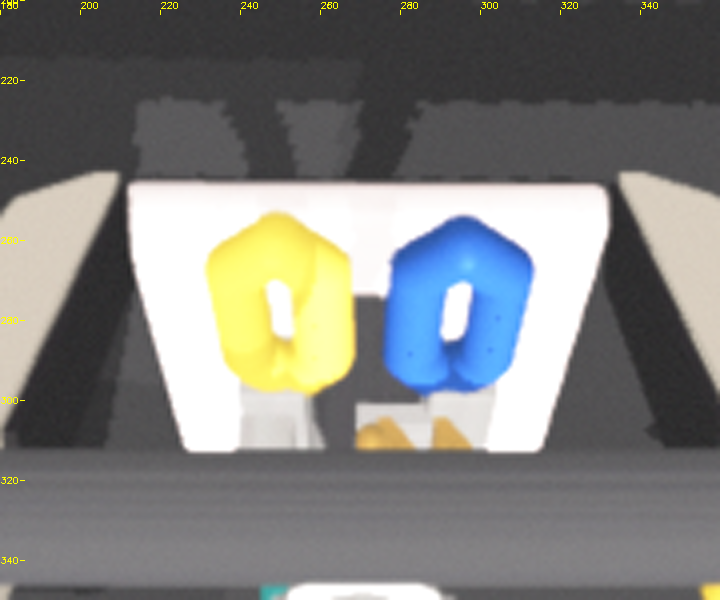

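```bash
python3 - <<'E'
from h import *
import pickle
np.set_printoptions(precision=4,suppress=True)
s,w=pickle.load(open("w7.pkl","rb"))
b=atz(w,(295,276.5),.069);y=atz(w,(250.3,276),.069)
print(b,y,"sep",np.linalg.norm(b-y),"crimper",wc(b),wc(y))
E
```

```text
[0.6505 0.0248 0.069 ] [0.6459 0.0463 0.069 ] sep 0.021960875294749906 crimper [-123.0077   12.0478   69.    ] [-123.3741   -9.91     69.    ]
```

Request:
step_arm --targets '[{"tx":0,"ty":0,"tz":-5,"ax":0,"ay":0,"az":0,"grip":0},{"tx":0,"ty":0,"tz":-15,"ax":0,"ay":0,"az":0,"grip":0},{"tx":0,"ty":0,"tz":-20,"ax":0,"ay":0,"az":0,"grip":0},{"tx":0,"ty":0,"tz":-15,"ax":0,"ay":0,"az":0,"grip":0},{"tx":0,"ty":0,"tz":0,"ax":0,"ay":0,"az":0,"grip":120},{"tx":0,"ty":5,"tz":0,"ax":0,"ay":0,"az":0,"grip":255},{"tx":0,"ty":10,"tz":0,"ax":0,"ay":0,"az":0,"grip":255},{"tx":0,"ty":5,"tz":0,"ax":0,"ay":0,"az":0,"grip":255},{"tx":0,"ty":0,"tz":0,"ax":0,"ay":0,"az":0,"grip":255},{"tx":0,"ty":0,"tz":0,"ax":0,"ay":0,"az":0,"grip":255}]'

```text
t: 8.7
tool_pos: [0.6755, 0.0222, 0.1063]
orientation: [2.914, 0.333, -0.925]
force: [0.3, -0.0, -0.3]
opening: 0.0496
```

```bash
python3 st.py; python3 - <<'E'
from plant import robot
from h import *
import pickle
s=robot.read_state()
w=robot.read_camera("wrist"); pickle.dump((s,w),open("w8.pkl","wb"))
cv2.imwrite("pics/w8.png",w["frame"])
E
```

```text
8.7 q [ 0.02   1.106  0.498 -0.139  2.137  1.325] pos [0.675 0.022 0.106] crimper [-146.809   20.159  106.255] F [ 0.301 -0.035 -0.292]
0.15 (array([ -2.006, -20.289, -98.502]), array([-0.001,  0.004,  0.002]))
0.1 (array([ -1.787, -20.225, -48.503]), array([-0.001,  0.004,  0.002]))
0.005 (array([ -1.37 , -20.103,  46.496]), array([-0.001,  0.004,  0.002]))
```

View pics/w8.png

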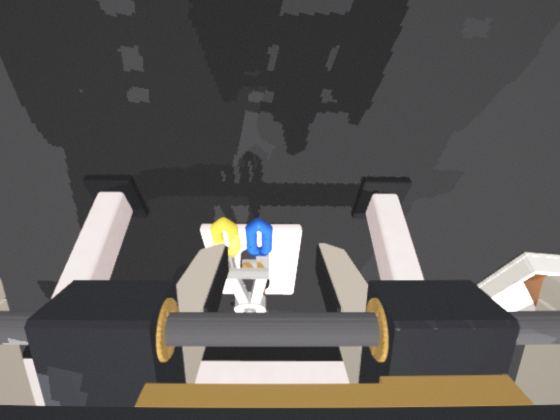

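Request:
step_arm --targets '[{"tx":0,"ty":2,"tz":0,"ax":0,"ay":0,"az":0,"grip":255},{"tx":0,"ty":0,"tz":10,"ax":0,"ay":0,"az":0,"grip":255},{"tx":0,"ty":0,"tz":0,"ax":0,"ay":0,"az":0,"grip":255},{"tx":0,"ty":0,"tz":0,"ax":0,"ay":0,"az":0,"grip":255},{"tx":0,"ty":0,"tz":0,"ax":0,"ay":0,"az":0,"grip":255}]'

```text
t: 9.25
tool_pos: [0.6708, 0.0196, 0.0988]
orientation: [2.914, 0.335, -0.923]
force: [-0.1, 0.8, -0.6]
opening: 0.0057
```

```bash
python3 - <<'E'
from plant import robot
from h import *
import pickle
np.set_printoptions(precision=3,suppress=True)
s=robot.read_state(); p,R=pose(s)
w=robot.read_camera("wrist"); pickle.dump((s,w),open("w9.pkl","wb"))
crop(w,180,180,180,150,4,"pics/w9.png",20)
print(wc(p),s["force"])
low=p+R.apply([.0075,0,.014]); print("low corner",wc(low), proj(w,low))
d=low.copy(); d[2]=.069; print(proj(w,d))
E
```

```text
[-141.637   21.653   98.841] [-0.07   0.76  -0.636]
low corner [-139.712   21.625   83.076] [[270.249 246.259]]
[[270.374 225.761]]
```

View pics/w9.png

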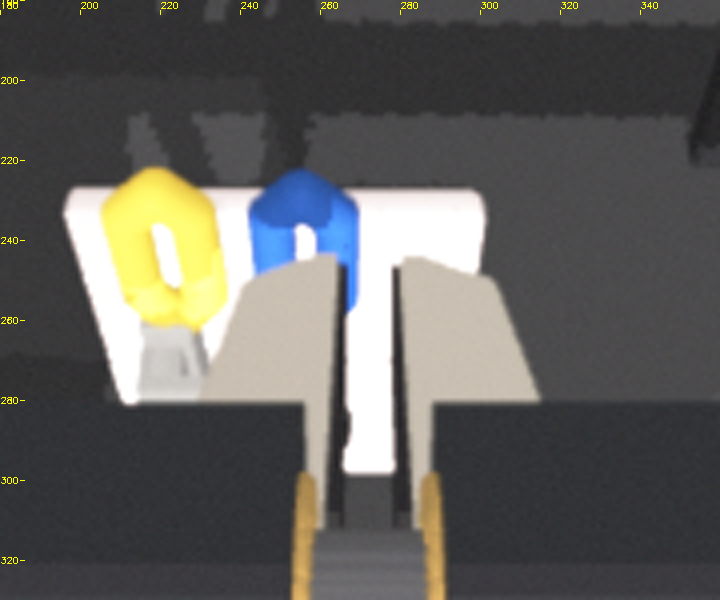

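Request:
step_arm --targets '[{"tx":-8,"ty":-2,"tz":6,"ax":0,"ay":0,"az":0,"grip":255},{"tx":-8,"ty":-3,"tz":6,"ax":0,"ay":0,"az":0,"grip":255},{"tx":3,"ty":0,"tz":4,"ax":0,"ay":0,"az":0,"grip":255},{"tx":2,"ty":0,"tz":3,"ax":0,"ay":0,"az":0,"grip":255},{"tx":0,"ty":0,"tz":0,"ax":0,"ay":0,"az":0,"grip":255},{"tx":0,"ty":0,"tz":0,"ax":0,"ay":0,"az":0,"grip":255}]'

```text
t: 9.9
tool_pos: [0.6502, 0.0198, 0.0888]
orientation: [2.914, 0.334, -0.924]
force: [0.1, -0.0, -0.3]
opening: 0.0
```

```bash
cat > lc.py <<'E'
import sys
from plant import robot
from h import *
np.set_printoptions(precision=3,suppress=True)
s=robot.read_state(); p,R=pose(s)
low=p+R.apply([.0075,0,.014]); print(s["t"],"tcp",wc(p),"F",s["force"],"open",s["opening"],"low corner",wc(low))
if len(sys.argv)>1:
    w=robot.read_camera("wrist"); crop(w,180,180,180,150,4,sys.argv[1],20)
E
python3 lc.py pics/w10.png
```

```text
9.9 tcp [-121.604   16.838   88.803] F [ 0.115 -0.036 -0.335] open 3.318645551796882e-05 low corner [-119.666   16.807   73.039]
```

View pics/w10.png

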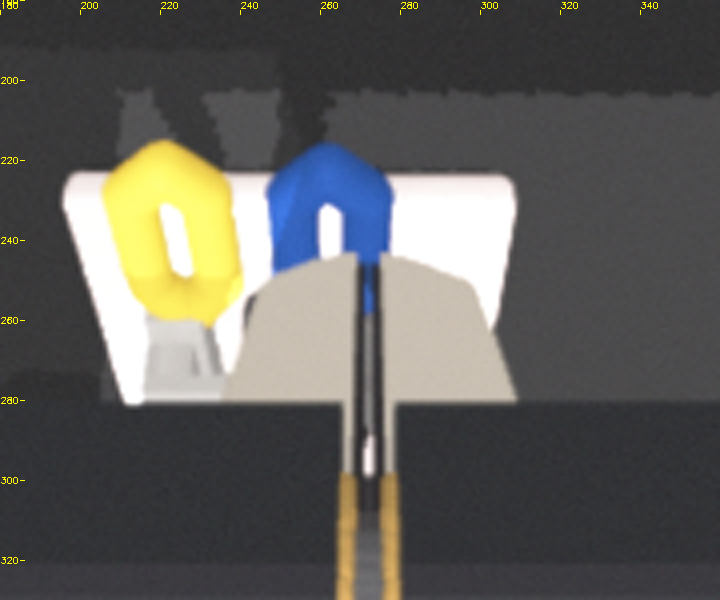

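Request:
step_arm --targets '[{"tx":1.7,"ty":0,"tz":2.5,"ax":0,"ay":0,"az":0,"grip":255},{"tx":1.2,"ty":0,"tz":1.6,"ax":0,"ay":0,"az":0,"grip":255},{"tx":1.2,"ty":0,"tz":1.6,"ax":0,"ay":0,"az":0,"grip":255},{"tx":0,"ty":0,"tz":0,"ax":0,"ay":0,"az":0,"grip":255}]'

```text
t: 10.35
tool_pos: [0.6503, 0.0199, 0.0829]
orientation: [2.914, 0.334, -0.923]
force: [0.6, 0.1, 5.5]
opening: 0.0006
```

```bash
python3 lc.py pics/w11.png
```

```text
10.35 tcp [-121.739   16.789   82.924] F [0.567 0.097 5.49 ] open 0.0006118841186294755 low corner [-119.814   16.763   67.159]
```

View pics/w11.png

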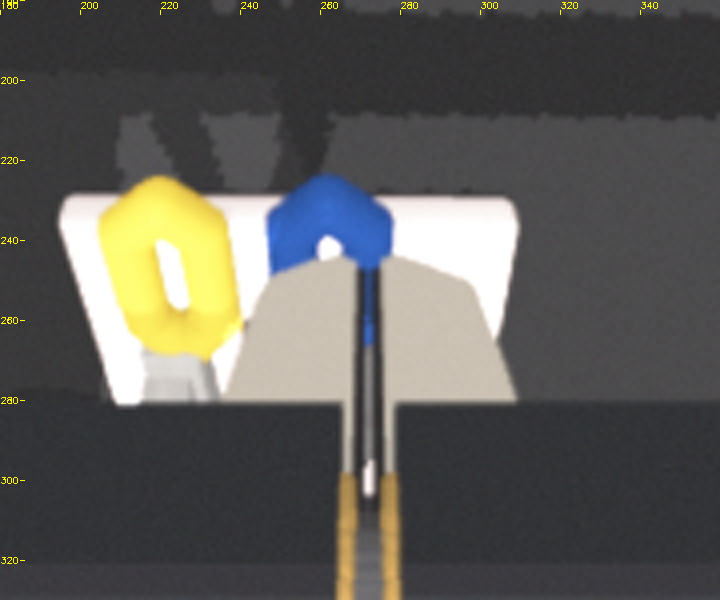

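Request:
step_arm --targets '[{"tx":0.6,"ty":0,"tz":0.8,"ax":0,"ay":0,"az":0,"grip":255},{"tx":0.6,"ty":0,"tz":0.8,"ax":0,"ay":0,"az":0,"grip":255},{"tx":0.6,"ty":0,"tz":0.8,"ax":0,"ay":0,"az":0,"grip":255},{"tx":0.6,"ty":0,"tz":0.8,"ax":0,"ay":0,"az":0,"grip":255},{"tx":0.6,"ty":0,"tz":0.8,"ax":0,"ay":0,"az":0,"grip":255},{"tx":0,"ty":0,"tz":0,"ax":0,"ay":0,"az":0,"grip":255}]'

```text
t: 11.0
tool_pos: [0.6505, 0.0195, 0.0785]
orientation: [2.914, 0.333, -0.923]
force: [0.4, -0.5, 7.8]
opening: 0.0006
```

```bash
python3 lc.py pics/w12.png
```

```text
11.0 tcp [-121.868   17.192   78.507] F [ 0.415 -0.495  7.765] open 0.0006062274711723585 low corner [-119.944   17.175   62.742]
```

View pics/w12.png

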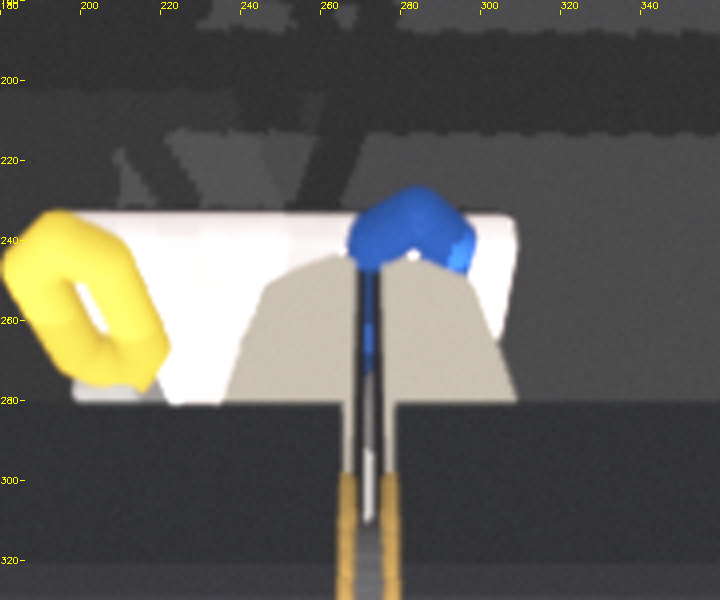

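Request:
step_arm --targets '[{"tx":-6,"ty":0,"tz":-8,"ax":0,"ay":0,"az":0,"grip":255},{"tx":-9,"ty":0,"tz":-13,"ax":0,"ay":0,"az":0,"grip":255},{"tx":0,"ty":0,"tz":-20,"ax":0,"ay":0,"az":0,"grip":255},{"tx":0,"ty":0,"tz":-30,"ax":0,"ay":0,"az":0,"grip":255},{"tx":0,"ty":0,"tz":-30,"ax":0,"ay":0,"az":0,"grip":255},{"tx":0,"ty":0,"tz":-20,"ax":0,"ay":0,"az":0,"grip":200},{"tx":0,"ty":0,"tz":0,"ax":0,"ay":0,"az":0,"grip":120},{"tx":0,"ty":0,"tz":0,"ax":0,"ay":0,"az":0,"grip":120}]'

```text
t: 11.85
tool_pos: [0.7034, 0.032, 0.18]
orientation: [2.914, 0.335, -0.922]
force: [0.5, -0.1, 0.4]
opening: 0.0198
```

```bash
python3 st.py; python3 - <<'E'
from plant import robot
from h import *
import pickle
s=robot.read_state()
w=robot.read_camera("wrist"); pickle.dump((s,w),open("w13.pkl","wb"))
cv2.imwrite("pics/w13.png",w["frame"])
print(proj(w,[cw((-116,22.5,69)),cw((-116,-22.5,69))]))
E
```

```text
11.85 q [ 0.03   1.3    0.051 -0.164  2.388  1.287] pos [0.703 0.032 0.18 ] crimper [-176.243   16.897  180.031] F [ 0.496 -0.12   0.353]
0.15 (array([ 16.51 , -16.852, -21.247]), array([-0.   ,  0.003,  0.003]))
0.1 (array([ 16.65 , -16.843,  28.753]), array([-0.   ,  0.003,  0.003]))
0.005 (array([ 16.914, -16.825, 123.752]), array([-0.   ,  0.003,  0.003]))
[[277.12749399 189.22023004]
 [226.52151627 189.02444406]]
```

View pics/w13.png

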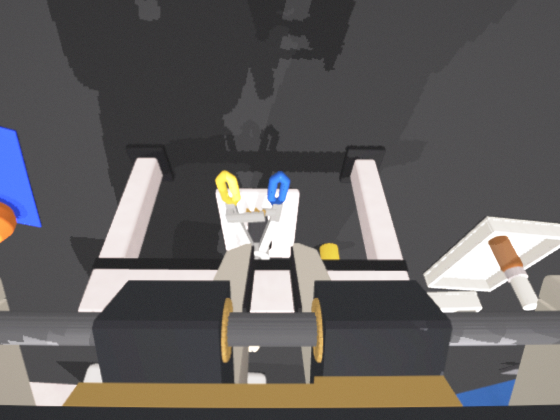

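The handles have sprung fully open: the loops are 50 px apart in the wrist view, against 50.6 px predicted. Next I'll bring the tool upright, go up, then move over to the bottle.

Request:
step_arm --targets '[{"tx":0,"ty":0,"tz":0,"ax":0,"ay":0.13,"az":0,"grip":120},{"tx":0,"ty":0,"tz":0,"ax":0,"ay":0.13,"az":0,"grip":120},{"tx":0,"ty":0,"tz":0,"ax":0,"ay":0.13,"az":0,"grip":120},{"tx":0,"ty":0,"tz":0,"ax":0,"ay":0.13,"az":0,"grip":120},{"tx":0,"ty":0,"tz":-20,"ax":0,"ay":0.087,"az":0,"grip":120},{"tx":0,"ty":0,"tz":-40,"ax":0,"ay":0,"az":0,"grip":120},{"tx":0,"ty":0,"tz":-40,"ax":0,"ay":0,"az":0,"grip":120},{"tx":0,"ty":0,"tz":0,"ax":0,"ay":0,"az":0,"grip":120},{"tx":0,"ty":0,"tz":0,"ax":0,"ay":0,"az":0,"grip":120}]'

```text
t: 12.8
tool_pos: [0.7287, 0.0343, 0.2835]
orientation: [3.09, 0.362, -0.255]
force: [-0.6, -0.2, -0.1]
opening: 0.0491
```

```bash
cat > bt.py <<'E'
import sys
from plant import robot
from h import *
np.set_printoptions(precision=3,suppress=True)
s=robot.read_state(); p,R=pose(s); Rt=orient(0,CR[2])
print(s["t"],"pos",p,"crimper",wc(p),"F",s["force"],"open",s["opening"]); print(delta(s,cw((60,0,90)),Rt))
E
python3 bt.py
```

```text
12.8 pos [0.729 0.034 0.283] crimper [-201.387   20.366  283.46 ] F [-0.611 -0.154 -0.082] open 0.049109079542216445
(array([-225.903,  -22.502,  233.723]), array([0.002, 0.165, 0.007]))
```

Request:
step_arm --targets '[{"tx":0,"ty":0,"tz":0,"ax":0,"ay":0.12,"az":0,"grip":120},{"tx":0,"ty":0,"tz":0,"ax":0,"ay":0.045,"az":0.005,"grip":120},{"tx":-30,"ty":-3,"tz":0,"ax":0,"ay":0,"az":0,"grip":120},{"tx":-40,"ty":-4,"tz":0,"ax":0,"ay":0,"az":0,"grip":120},{"tx":-40,"ty":-4,"tz":0,"ax":0,"ay":0,"az":0,"grip":120},{"tx":-40,"ty":-4,"tz":0,"ax":0,"ay":0,"az":0,"grip":120},{"tx":-40,"ty":-3,"tz":0,"ax":0,"ay":0,"az":0,"grip":120},{"tx":-40,"ty":-2,"tz":0,"ax":0,"ay":0,"az":0,"grip":120},{"tx":-30,"ty":0,"tz":0,"ax":0,"ay":0,"az":0,"grip":120},{"tx":0,"ty":0,"tz":15,"ax":0,"ay":0,"az":0,"grip":120},{"tx":0,"ty":0,"tz":15,"ax":0,"ay":0,"az":0,"grip":120},{"tx":0,"ty":0,"tz":0,"ax":0,"ay":0,"az":0,"grip":120},{"tx":0,"ty":0,"tz":0,"ax":0,"ay":0,"az":0,"grip":120}]'

```text
t: 14.1
tool_pos: [0.4708, -0.0049, 0.2502]
orientation: [-3.121, -0.359, 0.01]
force: [-0.7, 0.0, 1.6]
opening: 0.0487
```

```bash
python3 bt.py; python3 - <<'E'
from plant import robot
from h import *
import pickle
s=robot.read_state();p,R=pose(s)
w=robot.read_camera("wrist"); pickle.dump((s,w),open("w14.pkl","wb"))
cv2.imwrite("pics/w14.png",w["frame"])
print(proj(w,[cw((60,0,112)),p+R.apply([.0075,0,.014])]))
c=robot.read_camera("scene");crop(c,245,180,140,150,4,"pics/s14.png")
E
```

```text
14.1 pos [ 0.471 -0.005  0.25 ] crimper [ 58.764   0.766 250.161] F [-0.741  0.042  1.605] open 0.04870915702428912
(array([ -0.178,  -0.634, 160.166]), array([-0.001,  0.007,  0.003]))
[[270.30529367 201.71026589]
 [270.46382255 246.41478413]]
```

View pics/w14.png

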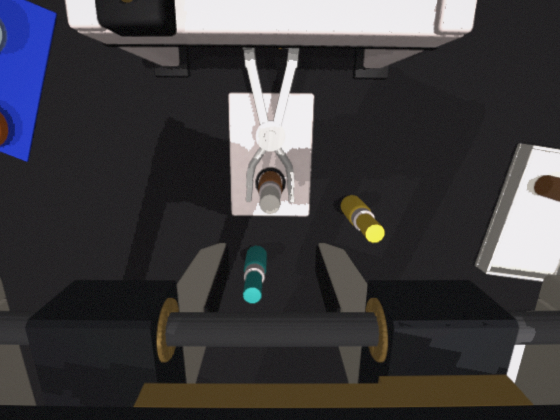

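View pics/s14.png

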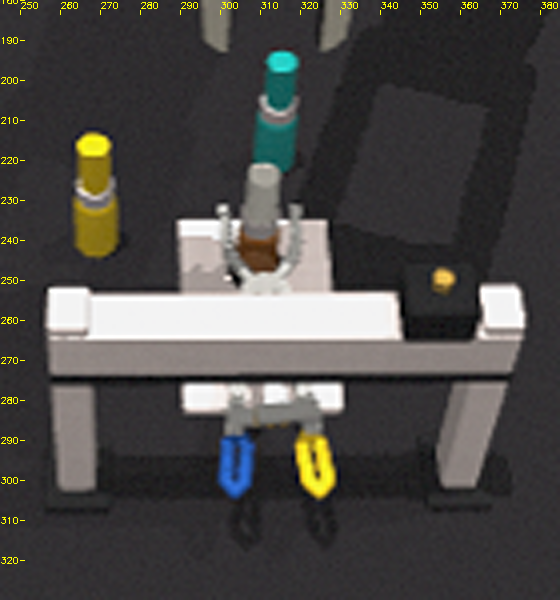

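```bash
python3 - <<'E'
from h import *
import pickle
s,w=pickle.load(open("w14.pkl","rb"))
w["frame"]=cv2.convertScaleAbs(w["frame"],alpha=1.4)
crop(w,230,130,80,90,7,"pics/w14c.png",10)
np.set_printoptions(precision=2,suppress=True)
for q in [(270,201),(270,203),(270,205)]: print(wc(atz(w,q,.112)))
E
```

```text
[ 59.31  -0.29 112.  ]
[ 61.26  -0.28 112.  ]
[ 63.22  -0.28 112.  ]
```

View pics/w14c.png

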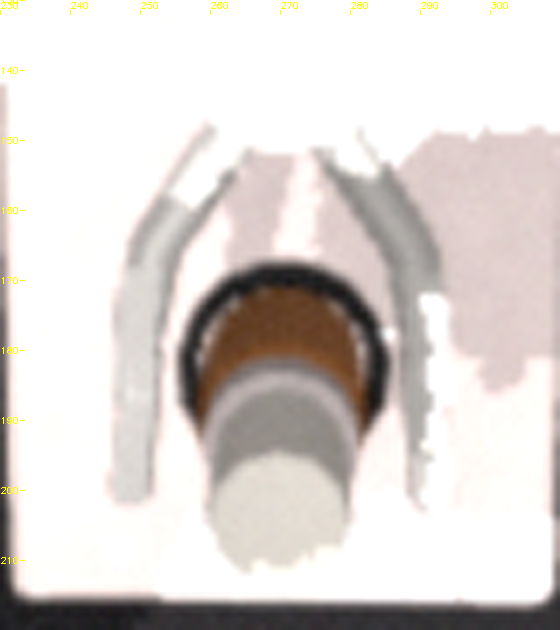

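Request:
step_arm --targets '[{"tx":-1,"ty":-1,"tz":20,"ax":0,"ay":0.006,"az":0,"grip":120},{"tx":-1,"ty":-1,"tz":30,"ax":0,"ay":0,"az":0,"grip":120},{"tx":-1,"ty":0,"tz":30,"ax":0,"ay":0,"az":0,"grip":120},{"tx":0,"ty":0,"tz":15,"ax":0,"ay":0,"az":0,"grip":120},{"tx":0,"ty":0,"tz":0,"ax":0,"ay":0,"az":0,"grip":120},{"tx":0,"ty":0,"tz":0,"ax":0,"ay":0,"az":0,"grip":120}]'

```text
t: 14.8
tool_pos: [0.4687, -0.004, 0.158]
orientation: [3.121, 0.358, 0.005]
force: [-0.2, 0.7, 0.8]
opening: 0.0488
```

```bash
python3 bt.py; python3 - <<'E'
from plant import robot
from h import *
w=robot.read_camera("wrist")
w["frame"]=cv2.convertScaleAbs(w["frame"],alpha=1.3)
crop(w,180,140,180,150,4,"pics/w15.png",20)
E
```

```text
14.8 pos [ 0.469 -0.004  0.158] crimper [ 60.634  -0.639 158.037] F [-0.193  0.69   0.79 ] open 0.048839151406372294
(array([ 0.417,  0.602, 68.039]), array([ 0.001, -0.003,  0.003]))
```

View pics/w15.png

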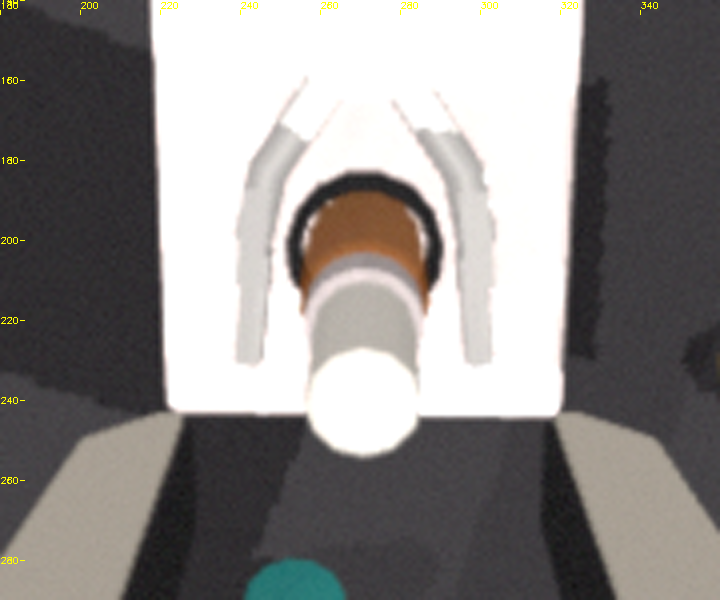

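```bash
python3 - <<'E'
from plant import robot
from h import *
s=robot.read_state();p,R=pose(s);w=robot.read_camera("wrist")
print(proj(w,[p+R.apply([.0075,0,.014]),p+R.apply([0,0,.046]),p+R.apply([0.005,0,.046])]))
E
```

```text
[[270.46778614 246.38526611]
 [270.66253543 237.71191451]
 [270.66431135 230.62797441]]
```

Request:
step_arm --targets '[{"tx":-3.5,"ty":-1,"tz":10,"ax":0,"ay":0,"az":0,"grip":120},{"tx":0,"ty":0,"tz":20,"ax":0,"ay":0,"az":0,"grip":120},{"tx":0,"ty":0,"tz":20,"ax":0,"ay":0,"az":0,"grip":120},{"tx":0,"ty":0,"tz":13,"ax":0,"ay":0,"az":0,"grip":120},{"tx":0,"ty":0,"tz":0,"ax":0,"ay":0,"az":0,"grip":120},{"tx":0,"ty":0,"tz":0,"ax":0,"ay":0,"az":0,"grip":120}]' --squeeze 12

```text
t: 15.5
tool_pos: [0.4646, -0.0037, 0.0943]
orientation: [3.121, 0.358, 0.004]
force: [0.6, 0.0, -0.1]
opening: 0.0494
```

```bash
python3 bt.py; python3 - <<'E'
from plant import robot
from h import *
w=robot.read_camera("wrist")
w["frame"]=cv2.convertScaleAbs(w["frame"],alpha=1.3)
crop(w,180,170,180,150,4,"pics/w16.png",20)
E
```

```text
15.5 pos [ 0.465 -0.004  0.094] crimper [64.566 -1.764 94.309] F [ 0.603  0.019 -0.082] open 0.04943203166364579
(array([4.55 , 1.775, 4.321]), array([ 0.   , -0.003,  0.003]))
```

View pics/w16.png

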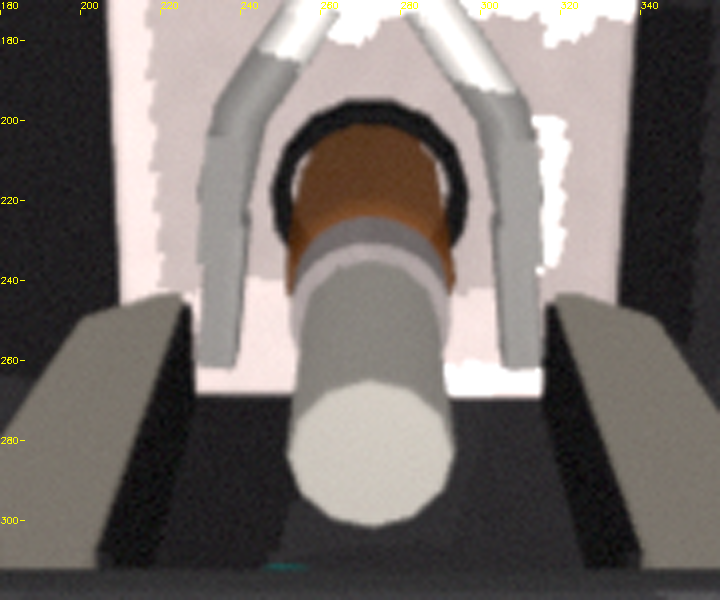

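Request:
step_arm --targets '[{"tx":0,"ty":0,"tz":0,"ax":0,"ay":0,"az":0,"grip":160},{"tx":0,"ty":0,"tz":0,"ax":0,"ay":0,"az":0,"grip":180},{"tx":0,"ty":0,"tz":0,"ax":0,"ay":0,"az":0,"grip":200},{"tx":0,"ty":0,"tz":0,"ax":0,"ay":0,"az":0,"grip":220},{"tx":0,"ty":0,"tz":0,"ax":0,"ay":0,"az":0,"grip":230},{"tx":0,"ty":0,"tz":0,"ax":0,"ay":0,"az":0,"grip":230}]' --squeeze 15

```text
t: 16.15
tool_pos: [0.4646, -0.0037, 0.0942]
orientation: [3.121, 0.358, 0.004]
force: [-0.3, -0.6, 1.2]
opening: 0.0196
```

```bash
python3 bt.py
```

```text
16.15 pos [ 0.465 -0.004  0.094] crimper [64.52  -1.748 94.175] F [-0.276 -0.599  1.224] open 0.019581582855167205
(array([4.504, 1.758, 4.188]), array([ 0.   , -0.003,  0.003]))
```

Request:
step_arm --targets '[{"tx":0,"ty":0,"tz":-3,"ax":0,"ay":0,"az":0,"grip":255},{"tx":0,"ty":0,"tz":-7,"ax":0,"ay":0,"az":0,"grip":255},{"tx":0,"ty":0,"tz":-10,"ax":0,"ay":0,"az":0,"grip":255},{"tx":0,"ty":0,"tz":-15,"ax":0,"ay":0,"az":0,"grip":255},{"tx":0,"ty":0,"tz":-15,"ax":0,"ay":0,"az":0,"grip":255},{"tx":0,"ty":0,"tz":-20,"ax":0,"ay":0,"az":0,"grip":255},{"tx":0,"ty":0,"tz":-20,"ax":0,"ay":0,"az":0,"grip":255},{"tx":0,"ty":0,"tz":-20,"ax":0,"ay":0,"az":0,"grip":255},{"tx":0,"ty":0,"tz":-20,"ax":0,"ay":0,"az":0,"grip":255},{"tx":0,"ty":0,"tz":-15,"ax":0,"ay":0,"az":0,"grip":255},{"tx":0,"ty":0,"tz":0,"ax":0,"ay":0,"az":0,"grip":255},{"tx":0,"ty":0,"tz":0,"ax":0,"ay":0,"az":0,"grip":255}]'

```text
t: 17.35
tool_pos: [0.4642, -0.0038, 0.2389]
orientation: [3.121, 0.358, 0.004]
force: [0.7, 0.2, -0.9]
opening: 0.0198
```

```bash
python3 bt.py; python3 - <<'E'
from plant import robot
from h import *
w=robot.read_camera("wrist"); cv2.imwrite("pics/w17.png",w["frame"])
c=robot.read_camera("scene"); crop(c,130,130,260,190,3,"pics/s17.png",20)
s=robot.read_state();p,R=pose(s)
np.set_printoptions(precision=3,suppress=True)
for X in [(.503,-.3595,.004),(.461,-.363,.25)]: print(1e3*R.inv().apply(np.array(X)-p))
print("tool x,y",R.as_matrix()[:,:2])
E
```

```text
17.35 pos [ 0.464 -0.004  0.239] crimper [ 64.982  -1.845 238.896] F [ 0.668  0.221 -0.919] open 0.019827435772346323
(array([  4.565,   1.791, 148.91 ]), array([ 0.   , -0.003,  0.003]))
[-42.243 355.579 233.553]
[-83.808 349.394 -12.468]
tool x,y [[ 0.974  0.227]
 [ 0.227 -0.974]
 [ 0.001 -0.   ]]
```

View pics/s17.png

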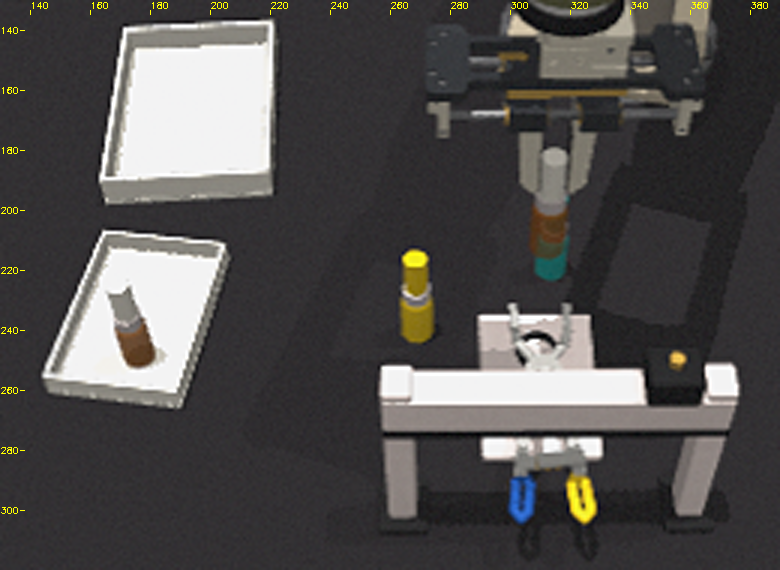

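View pics/w17.png

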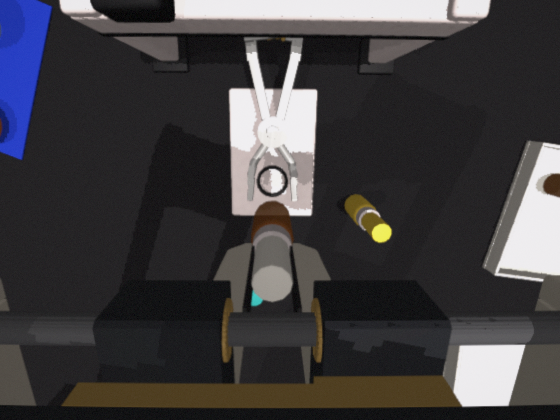

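The bottle is lifted: it hangs upright at (313,205) in the scene view, the nest is empty and the handles are open. Now carry it over to the tray.

Request:
step_arm --targets '[{"tx":-3,"ty":10,"tz":0,"ax":0,"ay":0,"az":0,"grip":255},{"tx":-6,"ty":20,"tz":0,"ax":0,"ay":0,"az":0,"grip":255},{"tx":-8,"ty":30,"tz":0,"ax":0,"ay":0,"az":0,"grip":255},{"tx":-8,"ty":35,"tz":0,"ax":0,"ay":0,"az":0,"grip":255},{"tx":-8,"ty":35,"tz":0,"ax":0,"ay":0,"az":0,"grip":255},{"tx":-8,"ty":35,"tz":0,"ax":0,"ay":0,"az":0,"grip":255},{"tx":-8,"ty":35,"tz":0,"ax":0,"ay":0,"az":0,"grip":255},{"tx":-8,"ty":35,"tz":0,"ax":0,"ay":0,"az":0,"grip":255},{"tx":-8,"ty":35,"tz":0,"ax":0,"ay":0,"az":0,"grip":255},{"tx":-8,"ty":35,"tz":0,"ax":0,"ay":0,"az":0,"grip":255},{"tx":-6,"ty":25,"tz":0,"ax":0,"ay":0,"az":0,"grip":255},{"tx":-5,"ty":19,"tz":0,"ax":0,"ay":0,"az":0,"grip":255},{"tx":0,"ty":0,"tz":0,"ax":0,"ay":0,"az":0,"grip":255},{"tx":0,"ty":0,"tz":0,"ax":0,"ay":0,"az":0,"grip":255}]'

```text
t: 18.85
tool_pos: [0.4606, -0.3629, 0.2378]
orientation: [-3.12, -0.356, -0.002]
force: [-0.4, -0.2, -0.1]
opening: 0.0197
```

```bash
python3 bt.py; python3 - <<'E'
from plant import robot
from h import *
w=robot.read_camera("wrist"); cv2.imwrite("pics/w18.png",w["frame"])
c=robot.read_camera("scene"); crop(c,110,110,200,180,4,"pics/s18.png",20)
s=robot.read_state();p,R=pose(s)
np.set_printoptions(precision=3,suppress=True)
print(1e3*R.inv().apply(np.array((.461,-.363,.25))-p))
print(proj(w,[(.461,-.363,.004)]))
print(proj(w,[(.5875-.006,-.293,.025),(.5925,-.413,.025),(.424,-.4267,.025),(.413,-.3057,.025)]))
E
```

```text
18.85 pos [ 0.461 -0.363  0.238] crimper [148.923 347.334 237.759] F [-0.421 -0.193 -0.055] open 0.019652513695610573
(array([  89.236, -346.984,  148.389]), array([-0.001, -0.001,  0.002]))
[ -0.306   0.873 -11.624]
[[271.626 180.911]]
[[232.71   60.378]
 [345.263  77.174]
 [316.032 225.507]
 [215.731 212.227]]
```

View pics/s18.png

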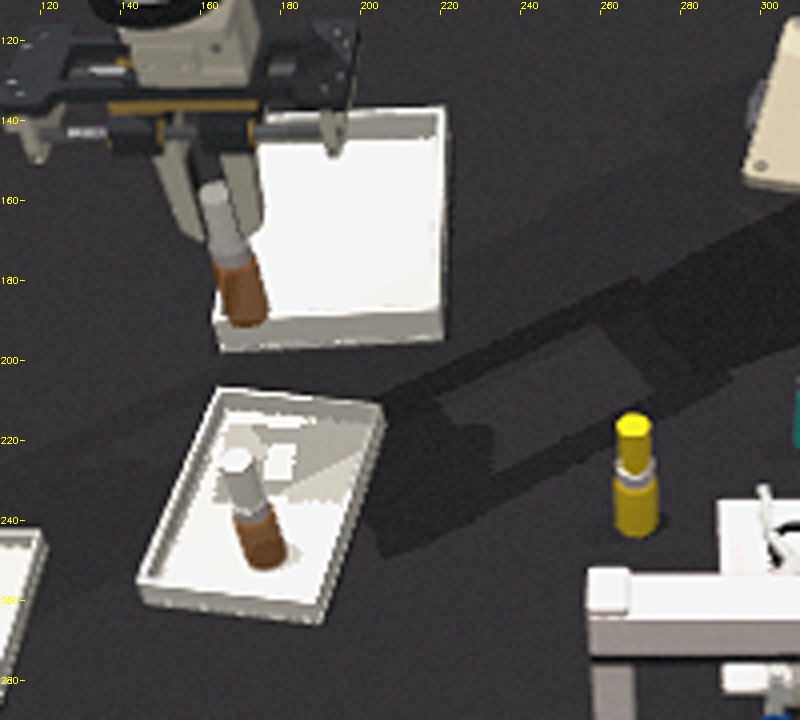

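View pics/w18.png

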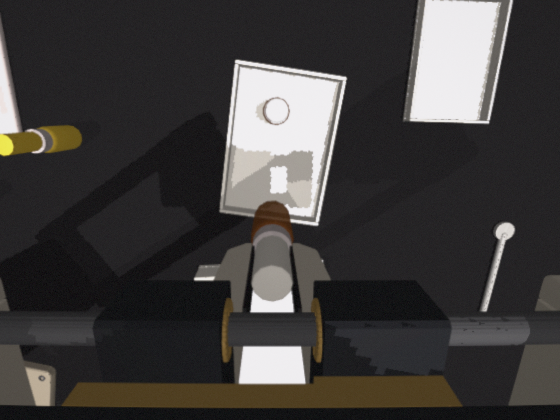

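Request:
step_arm --targets '[{"tx":0,"ty":0,"tz":15,"ax":0,"ay":0,"az":0,"grip":255},{"tx":0,"ty":0,"tz":25,"ax":0,"ay":0,"az":0,"grip":255},{"tx":0,"ty":0,"tz":25,"ax":0,"ay":0,"az":0,"grip":255},{"tx":0,"ty":0,"tz":25,"ax":0,"ay":0,"az":0,"grip":255},{"tx":0,"ty":0,"tz":25,"ax":0,"ay":0,"az":0,"grip":255},{"tx":0,"ty":0,"tz":15,"ax":0,"ay":0,"az":0,"grip":255},{"tx":0,"ty":0,"tz":8,"ax":0,"ay":0,"az":0,"grip":255},{"tx":0,"ty":0,"tz":5,"ax":0,"ay":0,"az":0,"grip":255},{"tx":0,"ty":0,"tz":0,"ax":0,"ay":0,"az":0,"grip":255},{"tx":0,"ty":0,"tz":0,"ax":0,"ay":0,"az":0,"grip":255}]'

```text
t: 19.95
tool_pos: [0.4623, -0.3632, 0.097]
orientation: [3.12, 0.358, 0.006]
force: [1.2, -0.1, -0.6]
opening: 0.0198
```

```bash
python3 bt.py; python3 - <<'E'
from plant import robot
from h import *
c=robot.read_camera("scene"); crop(c,120,150,110,130,5,"pics/s19.png",10)
E
```

```text
19.95 pos [ 0.462 -0.363  0.097] crimper [147.278 348.062  97.024] F [ 1.152 -0.082 -0.629] open 0.019836727698128175
(array([  88.187, -347.84 ,    6.692]), array([ 0.002, -0.003,  0.003]))
```

View pics/s19.png

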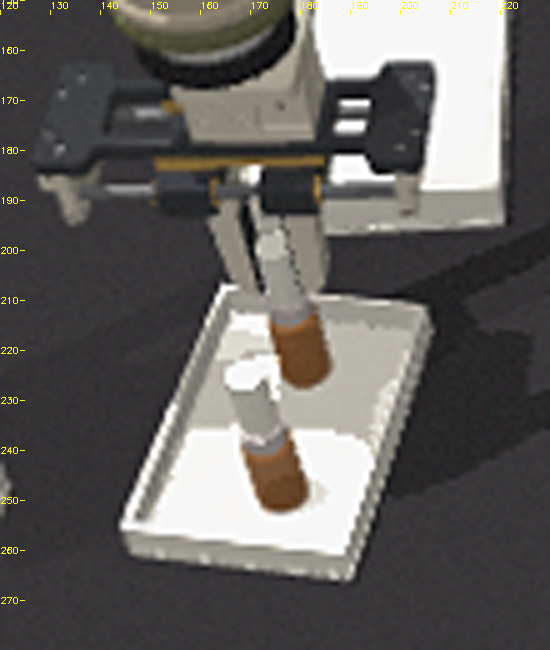

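Request:
step_arm --targets '[{"tx":0,"ty":0,"tz":3,"ax":0,"ay":0,"az":0,"grip":255},{"tx":0,"ty":0,"tz":2,"ax":0,"ay":0,"az":0,"grip":255},{"tx":0,"ty":0,"tz":1.5,"ax":0,"ay":0,"az":0,"grip":255},{"tx":0,"ty":0,"tz":1,"ax":0,"ay":0,"az":0,"grip":255},{"tx":0,"ty":0,"tz":0,"ax":0,"ay":0,"az":0,"grip":255},{"tx":0,"ty":0,"tz":0,"ax":0,"ay":0,"az":0,"grip":255}]'

```text
t: 20.6
tool_pos: [0.4617, -0.3627, 0.0884]
orientation: [3.121, 0.358, 0.004]
force: [0.9, 0.9, -0.5]
opening: 0.0196
```

```bash
python3 bt.py
```

```text
20.6 pos [ 0.462 -0.363  0.088] crimper [147.746 347.423  88.354] F [ 0.908  0.933 -0.497] open 0.01955763101993803
(array([  88.677, -347.187,   -1.541]), array([ 0.   , -0.002,  0.003]))
```

No contact force yet, so I'll lower in small increments.

Request:
step_arm --targets '[{"tx":0,"ty":0,"tz":0.5,"ax":0,"ay":0,"az":0,"grip":255},{"tx":0,"ty":0,"tz":0.5,"ax":0,"ay":0,"az":0,"grip":255},{"tx":0,"ty":0,"tz":0,"ax":0,"ay":0,"az":0,"grip":255}]'

```text
t: 20.9
tool_pos: [0.462, -0.3629, 0.0882]
orientation: [3.121, 0.358, 0.005]
force: [-0.5, 1.8, 5.8]
opening: 0.0193
```

```bash
python3 bt.py
```

```text
20.9 pos [ 0.462 -0.363  0.088] crimper [147.533 347.649  88.197] F [-0.526  1.804  5.824] open 0.0193105155280356
(array([  88.461, -347.414,   -1.849]), array([ 0.001, -0.003,  0.003]))
```

Request:
step_arm --targets '[{"tx":0,"ty":0,"tz":0.5,"ax":0,"ay":0,"az":0,"grip":255},{"tx":0,"ty":0,"tz":0.5,"ax":0,"ay":0,"az":0,"grip":255},{"tx":0,"ty":0,"tz":0,"ax":0,"ay":0,"az":0,"grip":255}]'

```text
t: 21.2
tool_pos: [0.4623, -0.3631, 0.0881]
orientation: [3.12, 0.358, 0.006]
force: [-2.3, 2.6, 10.1]
opening: 0.0195
```

```bash
python3 bt.py
```

```text
21.2 pos [ 0.462 -0.363  0.088] crimper [147.245 347.981  88.129] F [-2.251  2.569 10.096] open 0.019466319397047658
(array([  88.21 , -347.736,   -2.142]), array([ 0.002, -0.003,  0.003]))
```

Request:
step_arm --targets '[{"tx":0,"ty":0,"tz":-0.8,"ax":0,"ay":0,"az":0,"grip":255},{"tx":0,"ty":0,"tz":-0.7,"ax":0,"ay":0,"az":0,"grip":255},{"tx":0,"ty":0,"tz":0,"ax":0,"ay":0,"az":0,"grip":255},{"tx":0,"ty":0,"tz":0,"ax":0,"ay":0,"az":0,"grip":190},{"tx":0,"ty":0,"tz":0,"ax":0,"ay":0,"az":0,"grip":160},{"tx":0,"ty":0,"tz":0,"ax":0,"ay":0,"az":0,"grip":120},{"tx":0,"ty":0,"tz":0,"ax":0,"ay":0,"az":0,"grip":120},{"tx":0,"ty":0,"tz":0,"ax":0,"ay":0,"az":0,"grip":120}]'

```text
t: 22.0
tool_pos: [0.4616, -0.3626, 0.0877]
orientation: [-3.121, -0.358, -0.004]
force: [0.3, -0.0, 0.6]
opening: 0.048
```

```bash
python3 bt.py; python3 - <<'E'
from plant import robot
from h import *
w=robot.read_camera("wrist"); cv2.imwrite("pics/w20.png",w["frame"])
E
```

```text
22.0 pos [ 0.462 -0.363  0.088] crimper [147.815 347.345  87.678] F [ 0.268 -0.037  0.585] open 0.04799927143442846
(array([  88.731, -347.113,   -2.164]), array([ 0.   , -0.002,  0.003]))
```

View pics/w20.png

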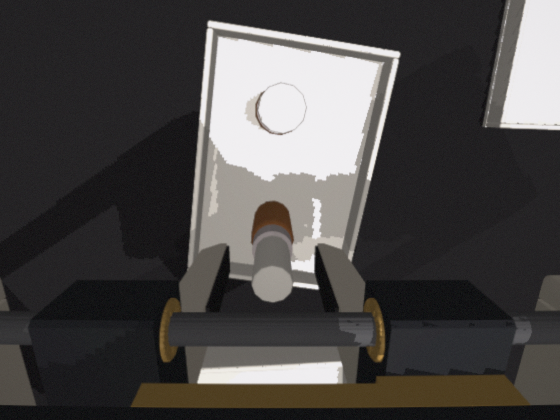

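The bottle stands free between the open fingers, so I'll retract straight up.

Request:
step_arm --targets '[{"tx":0,"ty":0,"tz":-8,"ax":0,"ay":0,"az":0,"grip":110},{"tx":0,"ty":0,"tz":-15,"ax":0,"ay":0,"az":0,"grip":110},{"tx":0,"ty":0,"tz":-25,"ax":0,"ay":0,"az":0,"grip":110},{"tx":0,"ty":0,"tz":-30,"ax":0,"ay":0,"az":0,"grip":110},{"tx":0,"ty":0,"tz":-30,"ax":0,"ay":0,"az":0,"grip":110},{"tx":0,"ty":0,"tz":-30,"ax":0,"ay":0,"az":0,"grip":110},{"tx":0,"ty":0,"tz":-20,"ax":0,"ay":0,"az":0,"grip":110},{"tx":0,"ty":0,"tz":0,"ax":0,"ay":0,"az":0,"grip":110},{"tx":0,"ty":0,"tz":0,"ax":0,"ay":0,"az":0,"grip":110},{"tx":0,"ty":0,"tz":0,"ax":0,"ay":0,"az":0,"grip":110}]'

```text
t: 23.05
tool_pos: [0.4609, -0.3623, 0.2447]
orientation: [-3.12, -0.358, -0.002]
force: [-0.6, -0.4, -0.1]
opening: 0.0528
```

```bash
python3 bt.py; python3 - <<'E'
from plant import robot
from h import *
c=robot.read_camera("scene"); crop(c,120,180,270,140,3,"pics/s20.png",20)
w=robot.read_camera("wrist"); cv2.imwrite("pics/w21.png",w["frame"])
E
```

```text
23.05 pos [ 0.461 -0.362  0.245] crimper [148.488 346.836 244.735] F [-0.599 -0.351 -0.122] open 0.05280132562217374
(array([  89.175, -346.425,  155.261]), array([-0.001, -0.001,  0.003]))
```

View pics/s20.png

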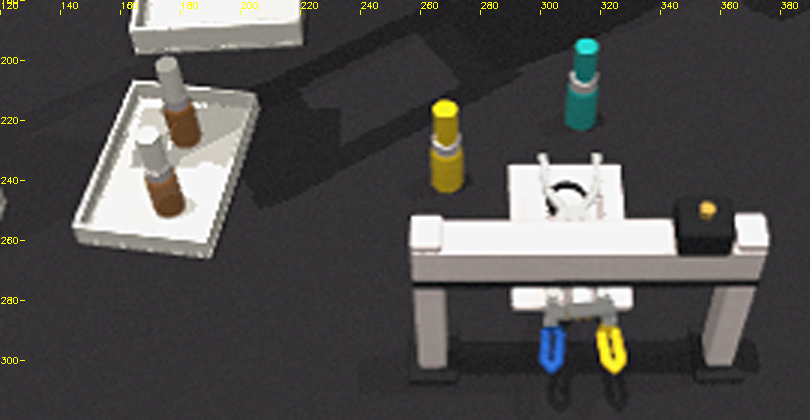

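View pics/w21.png

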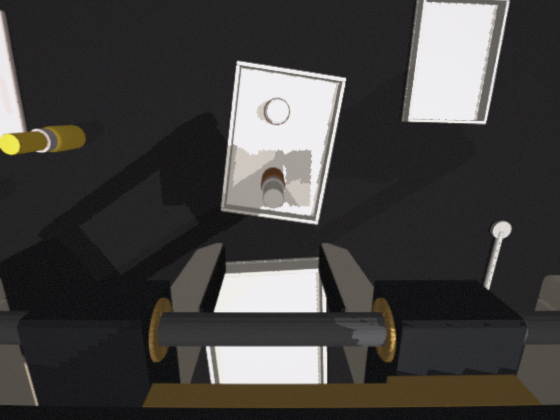

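Both bottles stand upright in the tray: ours at about (181,228) in the scene view, the finished one at (174,252). The handles are open and the arm is clear, so I'll hand in.

```bash
python3 -c "
from plant import robot
print(robot.close_job())"
```

```text
the job is handed in; nothing more can be done
None
```

I carried out the crimp, the release and the transfer to the tray, and handed the job in at about 23 s of the 61 s allowed. The hand-in reports no verdict, so the results below are from my own measurements.

- **Crimp:** I squeezed the loops and let go. The loops then measured 22.0 mm between centres in the wrist image, about 40 mm over the outer sides, which matches the second tooth.
- **Release:** I pressed the blue loop straight down with the closed fingertips and the handles sprang open. The loops then stood 50 px apart in the wrist image, against 50.6 px predicted for fully open.
- **Transfer:** I lifted the bottle by its cap. I lowered it into the free half of the middle tray until contact showed at about 6 to 10 N, eased off and let go.
- **Last pictures:** Both bottles stand upright in the tray, the handles are open, and the arm is clear with no contact force. I didn't take a final close look at the beaker and bulb, but the arm never went near them.

**Disagreements:**
- While squeezing, the gripper read 32 mm where the stop should give 36 mm. The locked measurement after letting go was correct.
- The wrist camera was off by about 2 to 3 px, which I corrected against the visible fingertips.

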